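# Pin the viewer's focus arm with the guard tongue and tighten its lock ring

### The job

The leaf viewer has been focused and must now be locked without losing the focus. Take the flat tongue from its wooden rest and push it fully home, down through the eye of the barrel's side arm into the guard switch slot below, so that the barrel cannot turn; only then turn the knurled lock ring clockwise (looking down on it) until it is fully tight. Leave the tongue in the switch, the barrel where it was, and the other things on the table undisturbed.

Things in the scene. Friction and masses are not known exactly. Their poses are not given: they have to be found in the camera images.
- viewer: Viewer fixed to the table; local x, y, z, front -x, origin on the table. Grey base plate 18 mm high, x -90..130, y -180..80 mm. White housing, 72 mm across. The common axis of housing, barrel and ring lies in the x-z plane and leans 0.52 rad (30 deg) from vertical to -x: its upward direction is (-0.497, 0, 0.868). Grey guard switch block 50 x 66 mm at (15, -125) mm, top at z 128 mm.
- slot_floor (a point): Centre of the floor of the switch slot, at viewer (15, -125, 92) mm; axes as the viewer's. Slot in the top of the switch block: 9 mm (x) x 32 mm (y), 36 mm deep, mouth slightly chamfered. The tongue is fully home when its tip stands on this floor.
- eye_top (a point): Centre of the eye, at the upper face of the end plate of the barrel's steel side arm, 141 mm over the table, straight above the switch slot. Plate 42 (x) x 60 (y) x 8 mm with a through eye 10 mm (x) x 34 mm (y), 5 mm above the switch block. The arm (14 mm wide) runs from the barrel to viewer -y and turns with it.
- barrel (a joint): Turn of the focus barrel (38 mm diameter, coaxial with the ring) with its side arm, rad; 0 is the set focus and the start, + is counter-clockwise seen from above. It turns easily (0.15 N m), more easily than the ring turns on it, so unless the arm is pinned the barrel goes round with the ring and the focus is lost.
- ring (a joint): Turn of the lock ring on the barrel, rad: grows clockwise seen from above, starts at 0.3 to 0.9, fully tight at a hard stop at 1.6. Takes about 0.45 N m and stays where it is left. When tight, the small dark rib on the ring's top points to the viewer's front (-x), over the small white rib on the housing.
- ring_grip (a point): Centre of the knurled aluminium lock ring, at viewer (-10, 0, 180) mm; 56 mm in diameter, 30 mm high along the leaning axis (15 mm either way from this point). Its z is the axis, upward; it turns with the ring. Above it the barrel (42 mm across) sticks out 15 mm; below it is a neck 48 mm across and 15 mm long, then the 72 mm housing.
- tongue: Flat tongue actuator, 97 mm tall, standing upright in its rest at the start: steel blade 6 mm thick (its x) x 28 mm wide (its y), 52 mm long with a slightly thinner tip; on it a black grip block 16 mm (x) x 40 mm (y) x 45 mm high. Origin: centre of the blade's tip; z up to the grip. 60 to 125 g. Either way round about z fits.
- tongue_grip (a point): Centre of the tongue's grip block, 74.5 mm above its tip.
- rest: Wooden rest fixed to the table, 70 (x) x 75 (y) x 45 mm high, with a slot 9 x 32 mm in its top, 30 mm deep, in which the tongue stands (the tongue's tip 15 mm above the table, axes as the rest's). Origin: centre of its underside.
- spray: White spray bottle, 72 mm diameter, 170 mm high, a bystander; origin at its underside.
- water: Clear bottle, 62 mm diameter, 200 mm high, a bystander; origin at its underside.
- boards: Two dark wooden cover boards stacked, 55 x 160 x 24 mm, bystanders; origin at the underside.
- beaker: Glass beaker, 70 mm across, 85 mm high, a bystander; origin at its underside.
- brush: Brush 170 mm long lying flat, a bystander.
- weight: Steel paperweight 80 x 50 x 30 mm, a bystander; origin at its underside.
Not all that is in view belongs to the job. There is more than one size of the tongue; the job needs the middle-sized.

How it is judged:
By the outcome, as a careful person would: the job done as asked, in the order asked, and still so for the second after the job is handed in, with the robot touching nothing.
It also fails if it takes over 51 s, if anything falls off the work surface, if the arm or the gripper's body presses on something with over 40 N, if the wrist force passes 120 N, or if a joint passes its speed limit or range.

### The arm

A 6-joint arm with a two-finger parallel gripper is mounted at the origin on the work surface. World frame = base frame: x ahead of the robot, y to its left, z up, the work surface at z = 0. Lengths are in m, angles in rad, forces in N, time in s.
With the tool pointing down it reaches from about 0.3 to 0.775 m from the base axis. Payload 14.6 kg.
Tool frame: the origin (TCP) lies between the finger pads; the fingertips stand 11 mm ahead of it and the grasp point (between the pads) lies 8 mm behind it (arm.tip_reach is the distance from the TCP to the fingertips, in m); y points along the fingers, x is the direction in which the jaws open and shut, and the axes are right-handed (so a half turn about y gives the same grasp; the last joint's range is limited). The gripper opens to 94 mm and grips with 3 to 60 N. Pads are 16 mm wide; open, the fingers measure 119 mm over their backs; the gripper's body (75 mm by 177 mm) begins 78 mm behind the grasp point.
Start: joints at [-1.186, 0.3, 1.521, -0, 1.321, -0.067], TCP at [0.24, -0.495, 0.216] pointing down, gripper open.
Joint ranges: [-3.03, 3.03], [-0.79, 2.21], [0.23, 2.52], [-1.04, 4.18], [0, 3.07], [-2.55, 2.55]. Speed limits (rad/s): [2.22, 2.22, 2.57, 3.14, 3.14, 3.14].

### API

Orientations are given as [roll, pitch, yaw] about the fixed x, y, z axes, in that order (R = Rz(yaw) Ry(pitch) Rx(roll)).
In Python, from workcell import arm gives the robot as it stands.
- The arm moves only by the shell command python3 -m inch 'ROWS' [FORCE]. ROWS is JSON, a list of rows, each an object with "offset": the shift along the tool's x, y, z in m, a list of three; "rotation": the turn, a rotation vector about the tool's x, y, z in degrees, a list of three; "grip": the opening, from 0 (shut) to 1 (fully open). In form: [{"offset": [x, y, z], "rotation": [rx, ry, rz], "grip": grip}, ...]. A call has 1 to 8 rows; each row shifts and turns the commanded pose from where the row before left it, along the tool's axes as they then stand; what a row does not reach is not made up. A row lasts 1/8 s, in which the tool goes at most 62.5 mm and 10.7 degrees, less where a joint would pass 70% of its speed; a pose out of reach is approached as far as the arm can. A call with a gripper value outside its range is refused whole. The fingers move at their own pace and stop on an object; FORCE is the grip in N (left out, the last holds). Time passes only in rows, so rows that do not move let the fingers close. It gives the time, the measured TCP pose, the force and the opening at its end, in the units of the state.
- arm.state(): the state, without advancing time (a new reading comes with each control period).
- arm.camera(name): name is "side" or "top"; returns a dict with "image" (420x560x3 uint8, blue, green, red), "mtx" (3x3 intrinsics, pixels), "R" (3x3) and "t" (3): a world point X has camera coordinates R X + t. Camera axes: x right, y down, z forward; pixel columns grow to the right and rows downward; lengths in m; the calibration is good to about 2 mm. A picture is of the moment at which its call begins. There is no depth.
- arm.job_done(): hands the job in, once; it reports no verdict.
The state is a dict: "clock": time; "q": joint angles; "joint_vel": joint speeds; "tau": joint torques, N m; "position": TCP position; "ee_rot": TCP orientation; "contact_force": force on the tool from outside, world axes, zero at the start; "torque": the same for the moment, N m; "finger_gap": opening from 0.0 (shut) to 1.0 (fully open).
Only numpy, scipy, OpenCV 4.12 (cv2) and the standard library are available. Lean on these libraries where they do the work, as an engineer would, in place of code of your own. Each camera call takes 0.05 s, during which the arm holds its last target.

## Working session

There is one attempt and no reset: what is moved stays moved. The work goes in short steps, Python scripts to look and compute and a shell command to move; the robot and the scene stay as the last step left them, time stands still between calls to the robot, and variables do not carry over. Pictures are saved under pics/ and viewed, and the job is handed in when it is done.

```bash
ls; mkdir -p pics; python3 - <<'E'
from workcell import arm
import cv2,numpy as np
np.set_printoptions(precision=4,suppress=True)
for n in("side","top"):
    c=arm.camera(n); cv2.imwrite(f"pics/{n}0.png",c["image"]); print(n,c["mtx"],c["R"],c["t"])
print(arm.state())
E
```

```text
pics
side [[506.4083   0.     268.5599]
 [  0.     506.4083 207.4482]
 [  0.       0.       1.    ]] [[ 0.9989 -0.0452  0.0104]
 [-0.0161 -0.5476 -0.8366]
 [ 0.0435  0.8355 -0.5478]] [-0.5312  0.1056  1.3069]
top [[415.4304   0.     270.957 ]
 [  0.     415.4304 213.6379]
 [  0.       0.       1.    ]] [[ 0.0211 -0.9995  0.0223]
 [-0.9882 -0.0242 -0.1511]
 [ 0.1516 -0.0188 -0.9883]] [-0.0535  0.5269  1.03  ]
{'clock': 0.1, 'q': array([-1.1856,  0.3004,  1.5215, -0.    ,  1.3207, -0.0666]), 'joint_vel': array([-0.0007, -0.002 , -0.0026,  0.001 , -0.0008,  0.0001]), 'tau': array([  0.0012, -53.2644, -35.3282,   0.071 ,   0.0235,  -0.0001]), 'position': array([ 0.24  , -0.4946,  0.216 ]), 'ee_rot': array([-1.5708,  0.001 , -1.119 ]), 'contact_force': array([0.3755, 0.3853, 0.3306]), 'torque': array([-0.0223,  0.0134,  0.0214]), 'finger_gap': 1.0002434756826728}
```

View pics/side0.png

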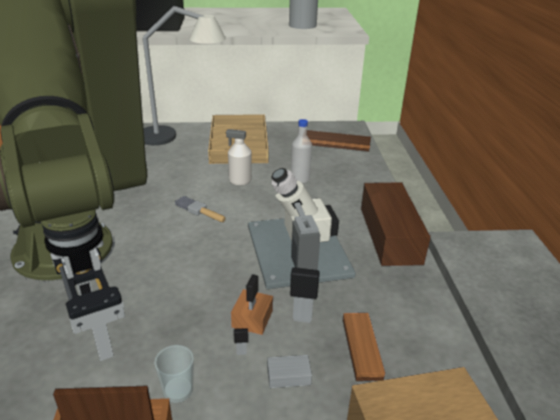

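View pics/top0.png

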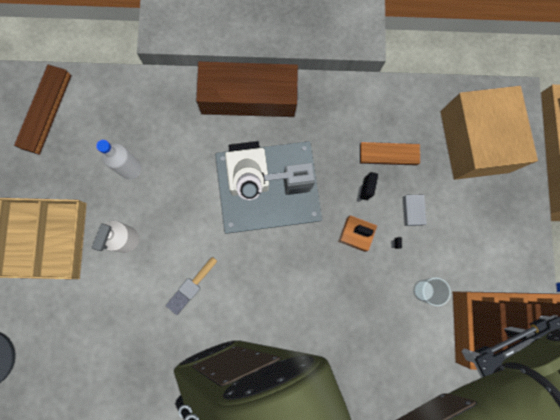

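```bash
python3 - <<'E'
import cv2,numpy as np
s=cv2.imread("pics/side0.png");t=cv2.imread("pics/top0.png")
a=cv2.resize(s[150:350,210:360],None,fx=4,fy=4,interpolation=cv2.INTER_CUBIC)[:, :]
cv2.imwrite("pics/s_rest.png",cv2.resize(s[255:350,215:340],None,fx=6,fy=6,interpolation=cv2.INTER_CUBIC))
cv2.imwrite("pics/s_view.png",cv2.resize(s[160:290,240:360],None,fx=4.5,fy=4.5,interpolation=cv2.INTER_CUBIC))
cv2.imwrite("pics/t_rest.png",cv2.resize(t[160:260,330:440],None,fx=6,fy=6,interpolation=cv2.INTER_CUBIC))
cv2.imwrite("pics/t_view.png",cv2.resize(t[135:235,210:325],None,fx=6,fy=6,interpolation=cv2.INTER_CUBIC))
E
```

```text
(no output)
```

View pics/s_rest.png

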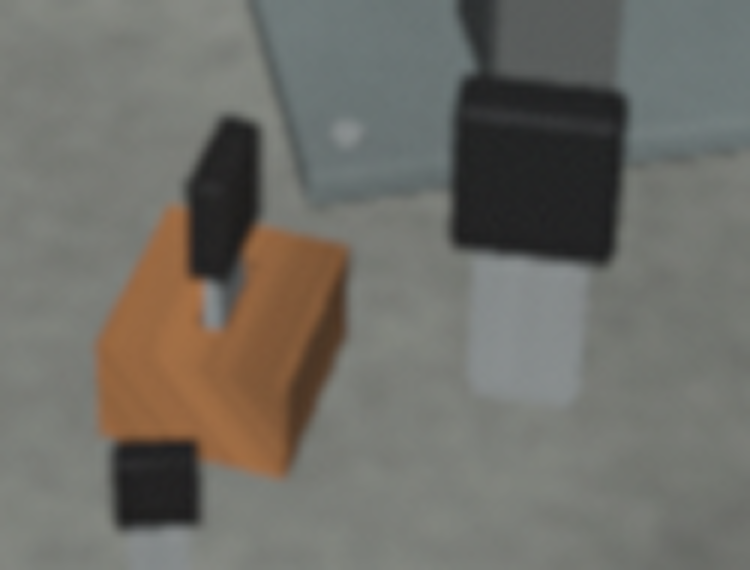

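View pics/s_view.png

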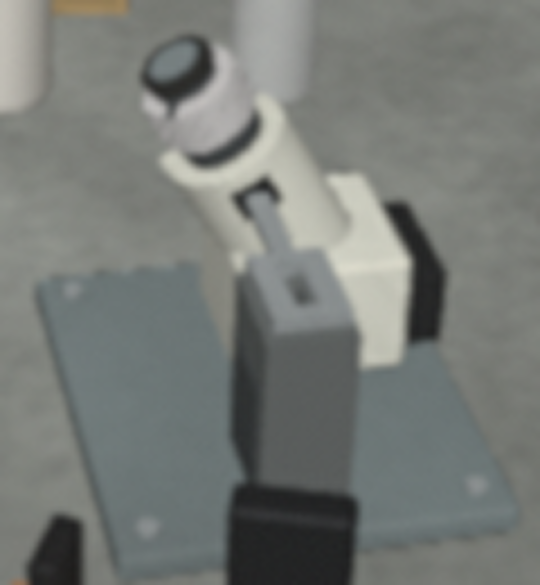

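View pics/t_rest.png

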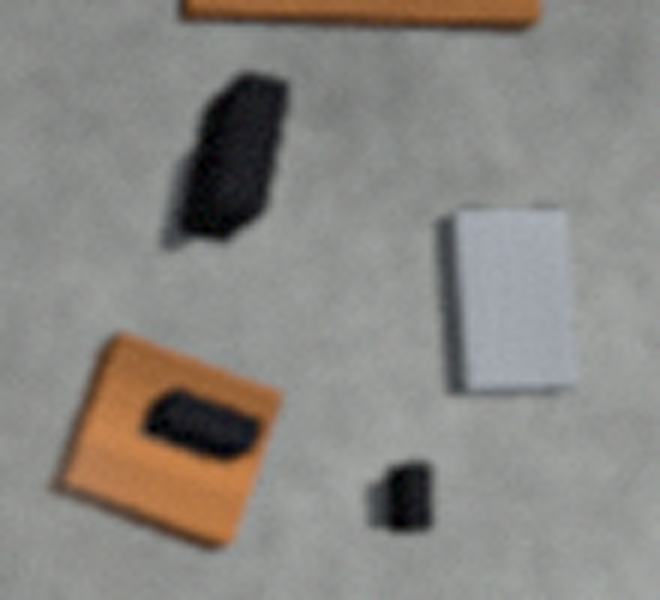

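View pics/t_view.png

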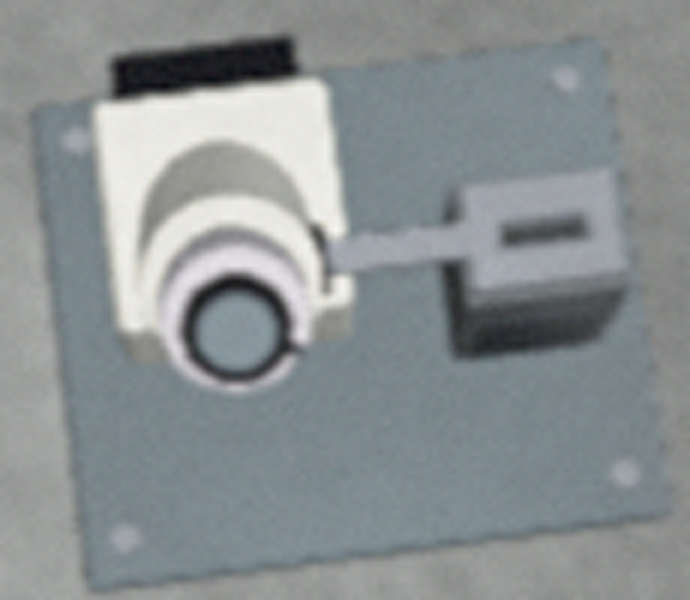

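```bash
cat > h.py <<'E'
import numpy as np,cv2
from workcell import arm
np.set_printoptions(precision=4,suppress=True)
def cast(c,uv,z):
    uv=np.atleast_2d(uv).astype(float)
    d=(np.c_[uv,np.ones(len(uv))]@np.linalg.inv(c["mtx"]).T)@c["R"]
    o=-c["R"].T@c["t"]
    return o+d*((z-o[2])/d[:,2])[:,None]
def proj(c,X):
    p=(np.atleast_2d(X)@c["R"].T+c["t"])@c["mtx"].T
    return p[:,:2]/p[:,2:]
def blob(img,mask,seed):
    n,l,st,ce=cv2.connectedComponentsWithStats(mask.astype(np.uint8))
    return (l==l[seed[1],seed[0]]) if mask[seed[1],seed[0]] else None
def rect(c,m,z):
    cs,_=cv2.findContours(m.astype(np.uint8),cv2.RETR_EXTERNAL,cv2.CHAIN_APPROX_NONE)
    k=max(cs,key=cv2.contourArea)[:,0]
    P=cast(c,k,z)
    return cv2.minAreaRect((P[:,:2]*1000).astype(np.float32)),k
E
python3 - <<'E'
from h import *
c=arm.camera("top");s=arm.camera("side")
for n,i,pts in(("top",c["image"],[(230,210),(300,210),(290,150),(230,190),(345,232),(364,231),(296,175),(310,172)]),("side",s["image"],[(280,270),(245,310),(254,290)])):
    h=cv2.cvtColor(i,cv2.COLOR_BGR2HSV)
    for p in pts: print(n,p,i[p[1],p[0]],h[p[1],p[0]])
h=cv2.cvtColor(c["image"],cv2.COLOR_BGR2HSV).astype(int);i=c["image"].astype(int)
H=h[...,0];S=h[...,1];V=h[...,2]
# plate
m=(i[...,0]-i[...,2]>8)&(S>25)
m=blob(i,m,(240,215)); r,k=rect(c,m,.018); print("plate",r)
# rest (orange)+dark
m=(H<16)&(S>90)&(V>80); m[:, :335]=0;m[:,385:]=0;m[:210]=0;m[255:]=0
m=blob(i,m,(350,237)); r,k=rect(c,m,.045); print("rest",r)
m=(V<60); m=blob(i,m,(364,231)); r,k=rect(c,m,.112); print("grip",r,k.min(0),k.max(0))
E
```

```text
top (230, 210) [137 131 120] [101  32 137]
top (300, 210) [139 134 123] [ 99  29 139]
top (290, 150) [143 138 126] [ 99  30 143]
top (230, 190) [142 146 143] [ 53   7 146]
top (345, 232) [ 79 130 194] [ 13 151 194]
top (364, 231) [34 29 25] [107  68  34]
top (296, 175) [98 96 91] [99 18 98]
top (310, 172) [167 160 155] [108  18 167]
side (280, 270) [117 117 107] [ 90  22 117]
side (245, 310) [ 70 111 163] [ 13 145 163]
side (254, 290) [30 31 32] [15 16 32]
plate ((604.1837768554688, -31.282638549804688), (217.24649047851562, 257.3891296386719), 8.531540870666504)
rest ((482.5262451171875, -264.7016906738281), (78.22659301757812, 73.9504165649414), 70.8472671508789)
grip ((481.3359680175781, -262.57159423828125), (41.82402801513672, 19.292531967163086), 72.69107055664062) [354 225] [372 235]
```

```bash
cat > m.py <<'E'
from h import *
c=arm.camera("top");s=arm.camera("side")
for n,k in(("top",c),("side",s)): print(n,"cam pos",-k["R"].T@k["t"])
F=4
def up(k):
    im=cv2.resize(k["image"],None,fx=F,fy=F,interpolation=cv2.INTER_CUBIC); return im
def toPix(uv): return (np.asarray(uv,float)+.5)/F-.5
def ext(k,m,z,name,roi):
    m=m.copy().astype(np.uint8); x0,y0,x1,y1=[F*v for v in roi]
    w=np.zeros_like(m); w[y0:y1,x0:x1]=m[y0:y1,x0:x1]
    w=cv2.morphologyEx(w,cv2.MORPH_CLOSE,np.ones((5,5)))
    cs,_=cv2.findContours(w,cv2.RETR_EXTERNAL,cv2.CHAIN_APPROX_NONE)
    q=max(cs,key=cv2.contourArea)[:,0]
    P=cast(k,toPix(q),z)[:,:2]*1000
    r=cv2.minAreaRect(P.astype(np.float32)); a=np.radians(r[2]); 
    print(name,"ctr",np.array(r[0]),"size",np.array(r[1]),"ang",r[2])
    return P,r
t=up(c);h=cv2.cvtColor(t,cv2.COLOR_BGR2HSV).astype(int);i=t.astype(int)
H,S,V=h[...,0],h[...,1],h[...,2]
ext(c,(i[...,0]-i[...,2]>9),.018,"plate",(205,130,335,240))
ext(c,((H<18)&(S>80)&(V>60))|(V<55),.045,"rest",(335,212,385,255))
ext(c,V<75,.112,"grip",(350,222,378,240))
ext(c,V<75,.13,"big",(350,165,385,205))
sd=up(s);h2=cv2.cvtColor(sd,cv2.COLOR_BGR2HSV).astype(int)
cv2.imwrite("pics/t_eye.png",cv2.resize(c["image"][155:205,255:325],None,fx=10,fy=10,interpolation=cv2.INTER_CUBIC))
cv2.imwrite("pics/s_eye.png",cv2.resize(s["image"][205:245,280:335],None,fx=12,fy=12,interpolation=cv2.INTER_CUBIC))
for nm,X in(("eye",[.6104,-.1062,.141]),("ring",[.5672,.0137,.18])): print(nm,proj(c,X),proj(s,X))
E
python3 m.py
```

```text
top cam pos [ 0.3657 -0.0213  1.0987]
side cam pos [ 0.4754 -1.0582  0.8097]
plate ctr [605.2379 -32.277 ] size [220.7362 259.4947] ang 8.91389274597168
rest ctr [ 482.5749 -264.8142] size [79.7402 75.0606] ang 70.4888687133789
grip ctr [ 481.2236 -262.2849] size [43.5471 21.3769] ang 70.75473022460938
big ctr [ 587.3345 -270.8573] size [34.7733 72.451 ] ang 76.81681060791016
eye [[299.9169 173.5629]] [[305.3627 223.0275]]
ring [[248.2698 186.5533]] [[283.485  182.3523]]
```

View pics/t_eye.png

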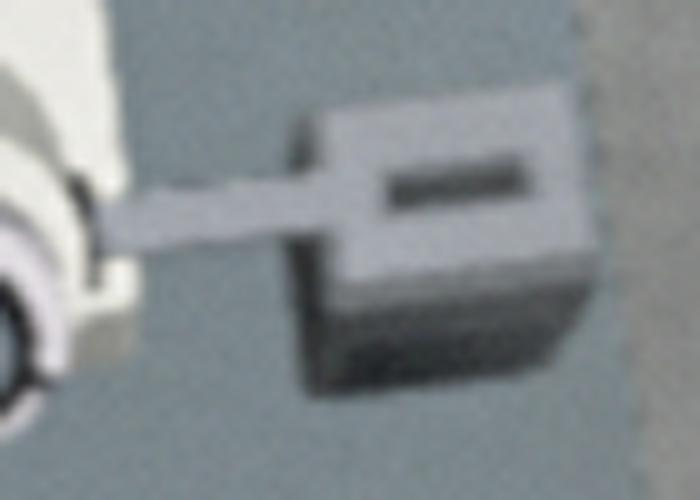

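View pics/s_eye.png

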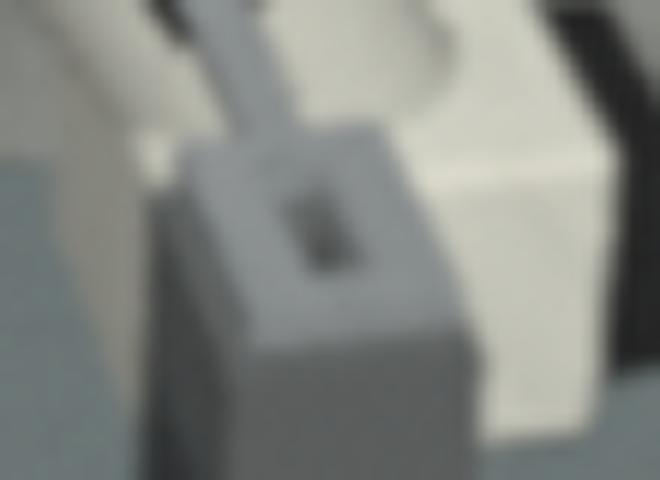

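```bash
cat > m2.py <<'E'
from m import *
for k,im,roi,th,nm in((c,t,(290,165,312,181),128,"top"),(s,sd,(299,215,314,232),118,"side")):
    g=cv2.cvtColor(im,cv2.COLOR_BGR2GRAY)
    for T in(th-12,th,th+6):
        P,r=ext(k,g<T,.141,"eye "+nm+str(T),roi)
# end plate top in top view? rest edges: extents along rest axes, far edges only
def far(P,ang,n,half,nm):
    a=np.radians(ang); e=np.array([[np.cos(a),np.sin(a)],[-np.sin(a),np.cos(a)]])
    q=P@e.T; nn=e@n; out=[]
    for j in range(2):
        lo,hi=np.percentile(q[:,j],2.5),np.percentile(q[:,j],97.5)
        if abs(hi-nn[j])>abs(lo-nn[j]): out.append(hi-half[j])
        else: out.append(lo+half[j])
    print(nm,"far-edge centre",e.T@np.array(out))
n=np.array([365.7,-21.3])
P,r=ext(c,((H<18)&(S>80)&(V>60))|(V<55),.045,"rest",(335,212,385,255)); far(P,-19.4,n,(35,37.5),"rest")
P,r=ext(c,V<75,.112,"grip",(350,222,378,240)); far(P,-19.4,n,(8,20),"grip")
P,r=ext(c,(i[...,0]-i[...,2]>9),.018,"plate",(205,130,335,240)); far(P,8.7,n,(110,130),"plate")
# side view grip
V2=h2[...,2];
m=V2<70
P,r=ext(s,m,.112,"grip side",(242,270,262,306))
E
python3 m2.py | tail -n +8; python3 - <<'E'
import cv2
s=cv2.imread("pics/side0.png")
cv2.imwrite("pics/s_grip.png",cv2.resize(s[270:315,235:275],None,fx=12,fy=12,interpolation=cv2.INTER_CUBIC))
t=cv2.imread("pics/top0.png")
cv2.imwrite("pics/t_grip.png",cv2.resize(t[212:255,338:382],None,fx=12,fy=12,interpolation=cv2.INTER_CUBIC))
E
```

```text
ring [[248.2698 186.5533]] [[283.485  182.3523]]
eye top116 ctr [ 611.4711 -106.6107] size [ 8.8906 33.8659] ang 8.83174991607666
eye top128 ctr [ 611.812  -106.8125] size [10.5549 35.5449] ang 8.808927536010742
eye top134 ctr [ 611.8618 -106.9853] size [11.5143 36.3762] ang 8.520045280456543
eye side106 ctr [ 612.8367 -111.0501] size [ 8.8665 21.1123] ang 2.230018377304077
eye side118 ctr [ 612.1166 -109.6814] size [11.2228 27.6821] ang 9.931526184082031
eye side124 ctr [ 612.1857 -109.5307] size [12.6306 29.8125] ang 10.405092239379883
rest ctr [ 482.6443 -264.8388] size [79.7402 74.9133] ang 70.4888687133789
rest far-edge centre [ 483.9939 -267.395 ]
grip ctr [ 481.243  -262.3988] size [43.7154 21.2651] ang 70.75473022460938
grip far-edge centre [ 483.1564 -264.4486]
plate ctr [605.3228 -32.2974] size [220.5261 260.1863] ang 8.878435134887695
plate far-edge centre [604.7431 -31.1183]
grip side ctr [ 483.3706 -289.0979] size [81.7358 23.8646] ang 88.44224548339844
```

View pics/s_grip.png

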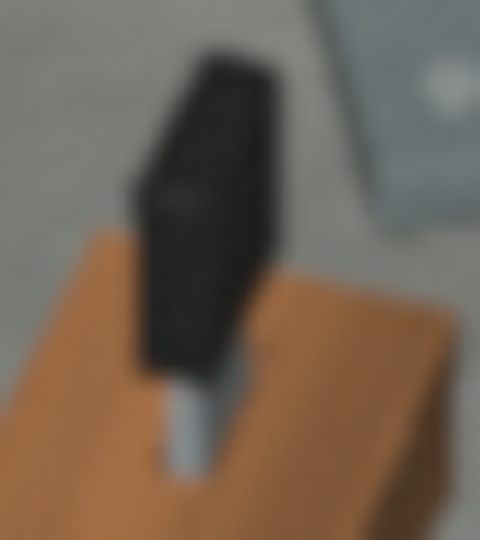

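View pics/t_grip.png

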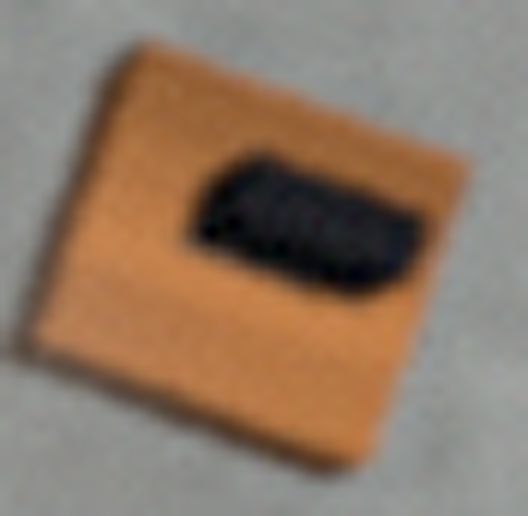

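```bash
cat > p.py <<'E'
from h import *
from scipy.spatial.transform import Rotation as Ro
def toolR(yawdeg): return Ro.from_euler("xyz",[-90,0,yawdeg],degrees=True)
def delta(pos,R):
    st=arm.state(); C=Ro.from_euler("xyz",st["ee_rot"])
    d=np.array(pos)-st["position"]
    print("clk",st["clock"],"pos",st["position"],"rpy",np.degrees(st["ee_rot"]),"F",st["contact_force"],"gap",st["finger_gap"])
    print("off(cur tool) mm",C.inv().apply(d)*1000,"off(target tool) mm",R.inv().apply(d)*1000,"rotvec deg",(C.inv()*R).as_rotvec(degrees=True))
E
python3 -c "
from p import *
delta([.4835,-.2655,.16],toolR(-19.4))"
python3 -m inch '[{"offset":[0,0,0],"rotation":[0,-9,0],"grip":0.5},{"offset":[0,0,0],"rotation":[0,-9,0],"grip":0.5},{"offset":[0,0,0],"rotation":[0,-9,0],"grip":0.5},{"offset":[0,0,0],"rotation":[0,-9,0],"grip":0.5},{"offset":[0,0,0],"rotation":[0,-8.7,0],"grip":0.5}]'
python3 -c "
from p import *
delta([.4835,-.2655,.16],toolR(-19.4))"
```

```text
clk 0.4 pos [ 0.2401 -0.4948  0.2164] rpy [-90.0014   0.01   -64.1144] F [ 0.0868 -0.9313  0.2631] gap 0.9964861230937416
off(cur tool) mm [-100.0043   56.3697  319.0859] off(target tool) mm [153.4269  56.3604 297.1159] rotvec deg [ -0.0025 -44.7144  -0.01  ]
clock: 1.02
position: [0.2401, -0.4948, 0.2164]
ee_rot: [-1.571, 0.0, -0.334]
contact_force: [-1.1, -0.1, 0.8]
finger_gap: 0.515
clk 1.025 pos [ 0.2401 -0.4948  0.2164] rpy [-89.9949   0.0043 -19.1214] F [-1.1301 -0.0586  0.7917] gap 0.5151350377946728
off(cur tool) mm [154.8696  56.419  296.348 ] off(target tool) mm [153.4226  56.4045 297.1025] rotvec deg [-0.005   0.2786 -0.0043]
```

```bash

python3 -m inch '[{"offset":[0.022,0,0.042],"rotation":[0,0.28,0],"grip":0.5},{"offset":[0.022,0,0.042],"rotation":[0,0,0],"grip":0.5},{"offset":[0.022,0,0.042],"rotation":[0,0,0],"grip":0.5},{"offset":[0.022,0,0.042],"rotation":[0,0,0],"grip":0.5},{"offset":[0.022,0,0.042],"rotation":[0,0,0],"grip":0.5},{"offset":[0.022,0,0.042],"rotation":[0,0,0],"grip":0.5},{"offset":[0.0214,0.02,0.0451],"rotation":[0,0,0],"grip":0.5},{"offset":[0,0.03,0],"rotation":[0,0,0],"grip":0.5}]'
python3 -c "
from p import *
delta([.4835,-.2655,.084],toolR(-19.4))
for n in('side','top'):
    c=arm.camera(n); cv2.imwrite(f'pics/{n}1.png',cv2.resize(c['image'][180:340,180:420],None,fx=3,fy=3,interpolation=cv2.INTER_CUBIC))"
```

```text
clock: 2.02
position: [0.4865, -0.2645, 0.1663]
ee_rot: [-1.571, -0.002, -0.34]
contact_force: [0.1, -0.4, -0.0]
finger_gap: 0.502
clk 2.025 pos [ 0.4865 -0.2645  0.1663] rpy [-90.0059  -0.0972 -19.4904] F [ 0.0734 -0.4448 -0.0419] gap 0.501525531226539
off(cur tool) mm [-2.6876 82.3011 -1.9139] off(target tool) mm [-2.551  82.3053 -1.9184] rotvec deg [ 0.006  -0.0904  0.0972]
```

View pics/side1.png

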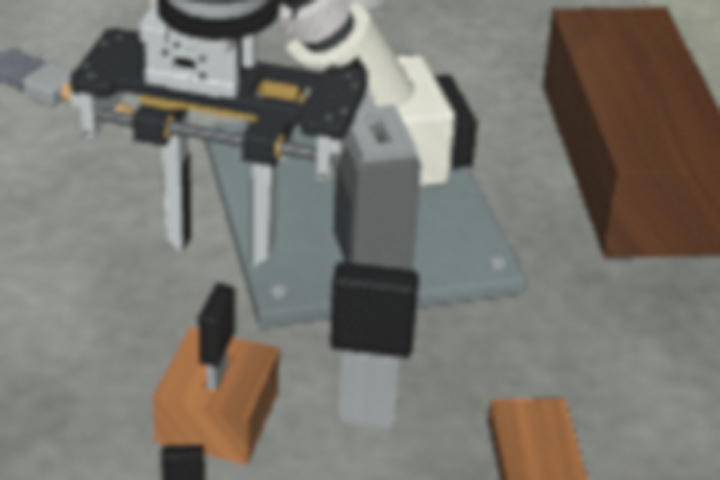

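View pics/top1.png

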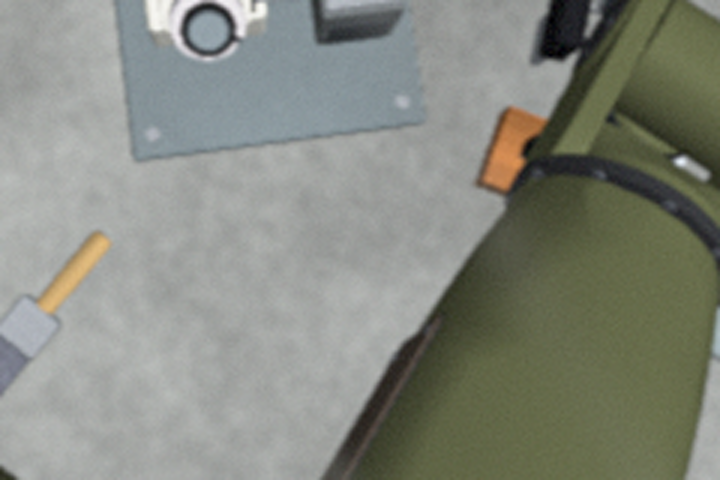

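```bash

python3 -m inch '[{"offset":[-0.0026,0.02,-0.0019],"rotation":[0,0,0],"grip":0.5},{"offset":[0,0.02,0],"rotation":[0,0,0],"grip":0.5},{"offset":[0,0,0],"rotation":[0,0,0],"grip":0.5}]'
python3 -c "
from p import *
delta([.4835,-.2655,.084],toolR(-19.4))
c=arm.camera('side'); cv2.imwrite(f'pics/side2.png',cv2.resize(c['image'][220:340,190:320],None,fx=5,fy=5,interpolation=cv2.INTER_CUBIC))"
```

```text
clock: 2.5
position: [0.4809, -0.2678, 0.1265]
ee_rot: [-1.57, 0.001, -0.345]
contact_force: [-0.2, -0.7, -0.4]
finger_gap: 0.499
clk 2.5 pos [ 0.4809 -0.2678  0.1265] rpy [-89.9827   0.0739 -19.7427] F [-0.1898 -0.6832 -0.3939] gap 0.4989655862722662
off(cur tool) mm [ 1.7007 42.495   3.0668] off(target tool) mm [ 1.6643 42.4962  3.0697] rotvec deg [-0.0175 -0.3427 -0.0738]
```

View pics/side2.png

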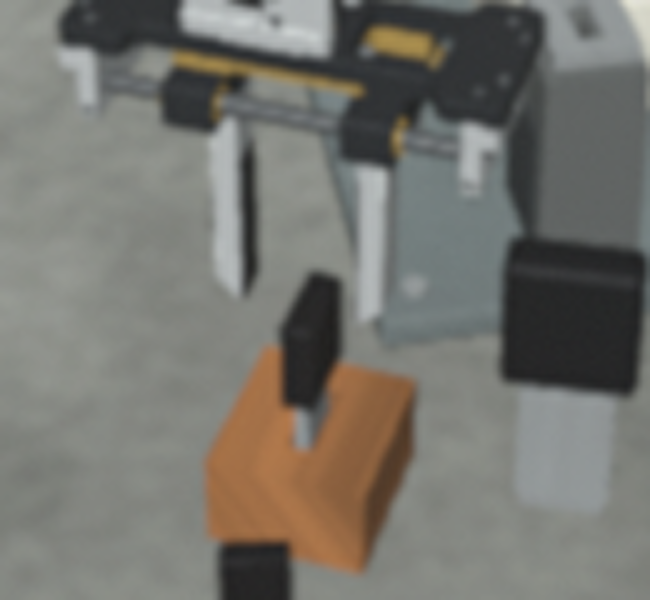

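```bash
python3 -c "
from p import *
c=arm.camera('side'); b=cast(c,[[303,321.5]],0); print(b)
for z in(.1,.12,.14,.16): print(z,proj(c,b+[0,0,z]))
delta([.4835,-.2655,.084],toolR(-19.4))
"
```

```text
[[ 0.5941 -0.2775  0.    ]]
0.1 [[305.305  286.9771]]
0.12 [[305.7953 279.6341]]
0.14 [[306.2961 272.134 ]]
0.16 [[306.8077 264.4717]]
clk 2.6 pos [ 0.4816 -0.2681  0.1278] rpy [-90.0171  -0.074  -19.729 ] F [ 0.0322 -0.5213  0.2256] gap 0.49949626716414813
off(cur tool) mm [ 0.8069 43.8421  3.0985] off(target tool) mm [ 0.8813 43.8419  3.0804] rotvec deg [ 0.0173 -0.329   0.074 ]
```

```bash
python3 -c "
from p import *
c=arm.camera('side')
st=arm.state();R=Ro.from_euler('xyz',st['ee_rot'])
# bracket bottom and tips in the tool frame: predicted pixels
for n,off in(('tipR',[.03,.011,0]),('tipL',[-.03,.011,0])):
    print(n,proj(c,st['position']+R.apply(off)))
for up in(.05,.06,.07,.08,.086):
    for x in (.07,.088): print(up,x,proj(c,st['position']+R.apply([x,-up,-.02])),proj(c,st['position']+R.apply([x,-up,.02])))
cv2.imwrite(f'pics/side3.png',cv2.resize(c['image'][200:300,190:320],None,fx=6,fy=6,interpolation=cv2.INTER_CUBIC))
"
```

```text
tipR [[264.7043 281.9085]]
tipL [[237.0282 275.9985]]
0.05 0.07 [[281.5699 268.779 ]] [[287.0862 256.3372]]
0.05 0.088 [[290.6162 270.6356]] [[295.8668 258.0803]]
0.06 0.07 [[281.6894 264.7466]] [[287.2321 252.366 ]]
0.06 0.088 [[290.7876 266.5955]] [[296.0616 254.1013]]
0.07 0.07 [[281.8103 260.6684]] [[287.3795 248.3512]]
0.07 0.088 [[290.961  262.5094]] [[296.2585 250.0784]]
0.08 0.07 [[281.9326 256.5436]] [[287.5286 244.292 ]]
0.08 0.088 [[291.1363 258.3763]] [[296.4575 246.0108]]
0.086 0.07 [[282.0066 254.046 ]] [[287.6189 241.8348]]
0.086 0.088 [[291.2425 255.8736]] [[296.578  243.5485]]
```

View pics/side3.png

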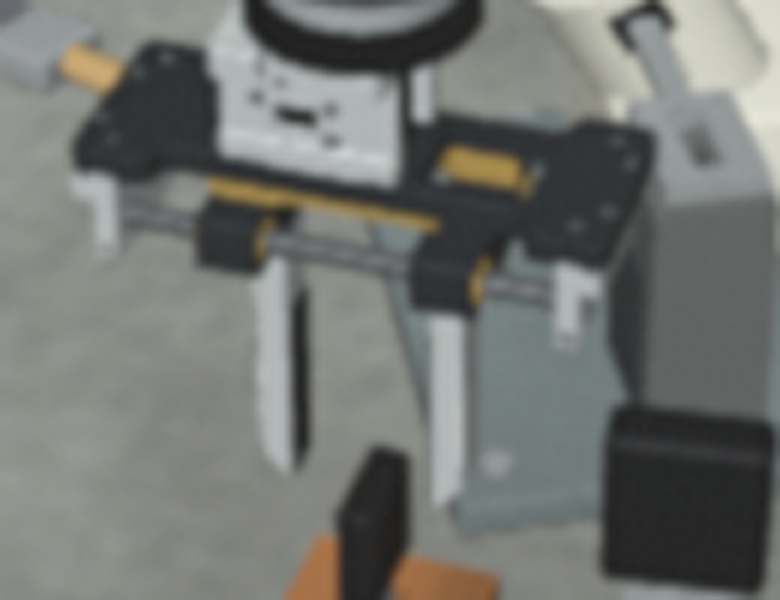

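```bash

python3 -m inch '[{"offset":[0.0008,0.01,0.003],"rotation":[0,-0.33,0],"grip":0.5},{"offset":[0,0.01,0],"rotation":[0,0,0],"grip":0.5},{"offset":[0,0.01,0],"rotation":[0,0,0],"grip":0.5},{"offset":[0,0.01,0],"rotation":[0,0,0],"grip":0.5},{"offset":[0,0,0],"rotation":[0,0,0],"grip":0.5},{"offset":[0,0,0],"rotation":[0,0,0],"grip":0.5}]'
python3 -c "
from p import *
delta([.4835,-.2655,.087],toolR(-19.4))
c=arm.camera('side'); cv2.imwrite(f'pics/side4.png',cv2.resize(c['image'][220:340,190:320],None,fx=5,fy=5,interpolation=cv2.INTER_CUBIC))"
```

```text
clock: 3.4
position: [0.4833, -0.2651, 0.0867]
ee_rot: [-1.571, -0.0, -0.338]
contact_force: [-0.6, 0.9, 0.6]
finger_gap: 0.504
clk 3.4 pos [ 0.4833 -0.2651  0.0867] rpy [-90.004   -0.0178 -19.3631] F [-0.557   0.8781  0.6005] gap 0.5044362453281677
off(cur tool) mm [ 0.3182 -0.3443 -0.3526] off(target tool) mm [ 0.3183 -0.3444 -0.3524] rotvec deg [0.004  0.0369 0.0178]
```

View pics/side4.png

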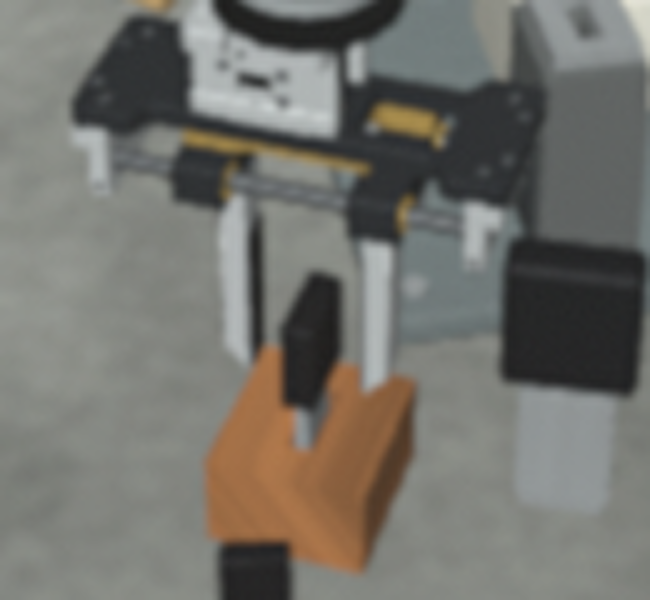

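```bash

python3 -m inch '[{"offset":[0,0,0],"rotation":[0,0,0],"grip":0.1},{"offset":[0,0,0],"rotation":[0,0,0],"grip":0.1},{"offset":[0,0,0],"rotation":[0,0,0],"grip":0.1},{"offset":[0,0,0],"rotation":[0,0,0],"grip":0.1},{"offset":[0,0,0],"rotation":[0,0,0],"grip":0.1}]' 30
python3 -c "
from p import *
delta([.4835,-.2655,.087],toolR(-19.4))
c=arm.camera('side'); cv2.imwrite(f'pics/side5.png',cv2.resize(c['image'][220:340,190:320],None,fx=5,fy=5,interpolation=cv2.INTER_CUBIC))"
```

```text
clock: 4.08
position: [0.4832, -0.265, 0.0865]
ee_rot: [-1.571, -0.0, -0.338]
contact_force: [0.1, -0.3, 0.4]
finger_gap: 0.169
clk 4.075 pos [ 0.4832 -0.265   0.0865] rpy [-90.0025  -0.0066 -19.3656] F [ 0.1417 -0.3153  0.4339] gap 0.16875774976746663
off(cur tool) mm [ 0.4448 -0.4761 -0.3636] off(target tool) mm [ 0.445  -0.4762 -0.3633] rotvec deg [0.0024 0.0344 0.0066]
```

View pics/side5.png

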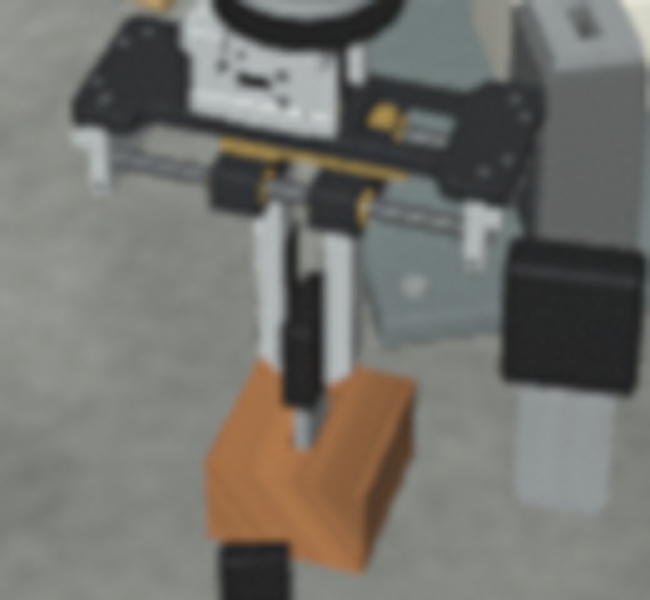

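```bash

python3 -m inch '[{"offset":[0,-0.01,0],"rotation":[0,0,0],"grip":0.1},{"offset":[0,-0.015,0],"rotation":[0,0,0],"grip":0.1},{"offset":[0,-0.02,0],"rotation":[0,0,0],"grip":0.1},{"offset":[0,-0.03,0],"rotation":[0,0,0],"grip":0.1},{"offset":[0,-0.03,0],"rotation":[0,0,0],"grip":0.1},{"offset":[0,-0.03,0],"rotation":[0,0,0],"grip":0.1},{"offset":[0,-0.018,0],"rotation":[0,0,0],"grip":0.1},{"offset":[0,0,0],"rotation":[0,0,0],"grip":0.1}]'
python3 -c "
from p import *
delta([.6118,-.107,.240],toolR(8.8))
c=arm.camera('side'); cv2.imwrite(f'pics/side6.png',cv2.resize(c['image'][180:340,190:320],None,fx=5,fy=5,interpolation=cv2.INTER_CUBIC)[:600*5//5+200])"
```

```text
clock: 5.12
position: [0.4835, -0.2652, 0.2415]
ee_rot: [-1.572, -0.003, -0.338]
contact_force: [0.5, -0.3, -0.6]
finger_gap: 0.168
clk 5.125 pos [ 0.4835 -0.2652  0.2415] rpy [-90.0425  -0.1841 -19.3628] F [ 0.459  -0.3001 -0.5696] gap 0.16793066475546692
off(cur tool) mm [ 68.5769   1.5372 191.7701] off(target tool) mm [150.9733   1.4593 136.6962] rotvec deg [  0.0869 -28.1629   0.1699]
```

View pics/side6.png

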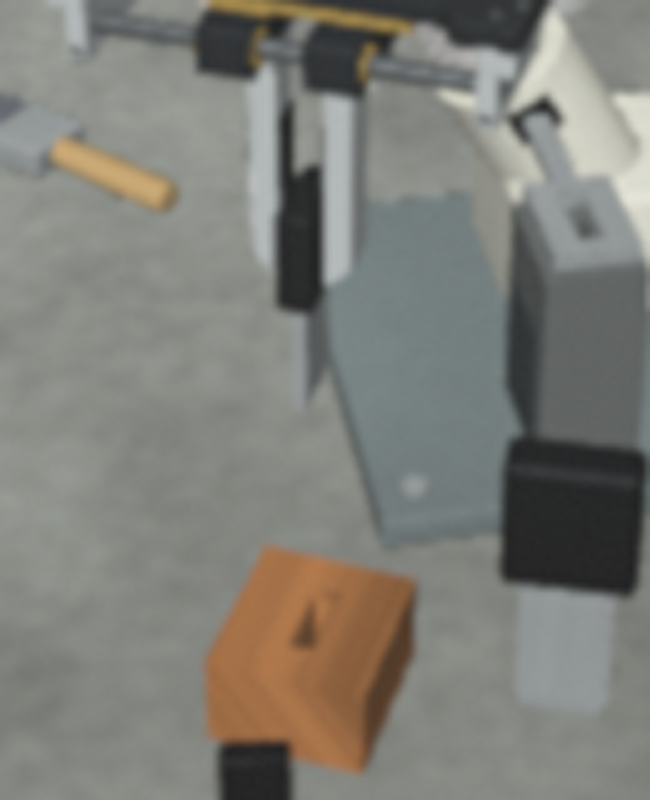

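```bash

python3 -m inch '[{"offset":[0,0,0],"rotation":[0,-9.4,0],"grip":0.1},{"offset":[0,0,0],"rotation":[0,-9.4,0],"grip":0.1},{"offset":[0,0,0],"rotation":[0,-9.4,0],"grip":0.1},{"offset":[0.03,0,0.0275],"rotation":[0,0,0],"grip":0.1},{"offset":[0.04,0,0.0365],"rotation":[0,0,0],"grip":0.1},{"offset":[0.04,0,0.0365],"rotation":[0,0,0],"grip":0.1},{"offset":[0.03,0,0.0275],"rotation":[0,0,0],"grip":0.1},{"offset":[0.011,0,0.0087],"rotation":[0,0,0],"grip":0.1}]'
python3 -m inch '[{"offset":[0,0,0],"rotation":[0,0,0],"grip":0.1},{"offset":[0,0,0],"rotation":[0,0,0],"grip":0.1}]'
python3 -c "
from p import *
delta([.6118,-.107,.240],toolR(8.8))
c=arm.camera('side'); cv2.imwrite(f'pics/side7.png',cv2.resize(c['image'][160:260,250:370],None,fx=6,fy=6,interpolation=cv2.INTER_CUBIC))
c=arm.camera('top'); cv2.imwrite(f'pics/top7.png',cv2.resize(c['image'][130:230,220:340],None,fx=6,fy=6,interpolation=cv2.INTER_CUBIC))
"
```

```text
clock: 6.18
position: [0.6119, -0.1049, 0.2381]
ee_rot: [-1.57, 0.002, 0.156]
contact_force: [-0.5, -0.0, -2.3]
finger_gap: 0.166
clock: 6.42
position: [0.6108, -0.1078, 0.2393]
ee_rot: [-1.571, 0.0, 0.153]
contact_force: [-0.1, 0.3, -0.1]
finger_gap: 0.168
clk 6.425 pos [ 0.6108 -0.1078  0.2393] rpy [-90.0019   0.0258   8.7703] F [-0.0744  0.2599 -0.0907] gap 0.16759892747466815
off(cur tool) mm [ 1.1513 -0.7044  0.6754] off(target tool) mm [ 1.152  -0.7039  0.6748] rotvec deg [ 0.0019 -0.0297 -0.0258]
```

View pics/side7.png

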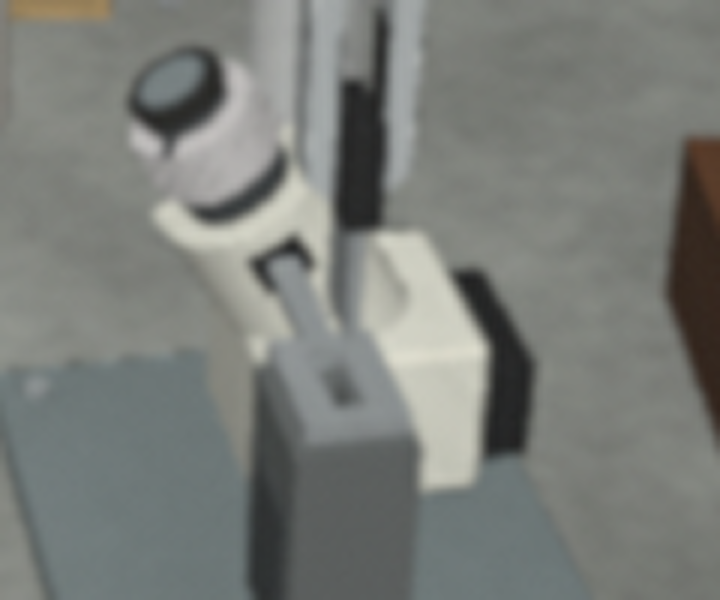

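View pics/top7.png

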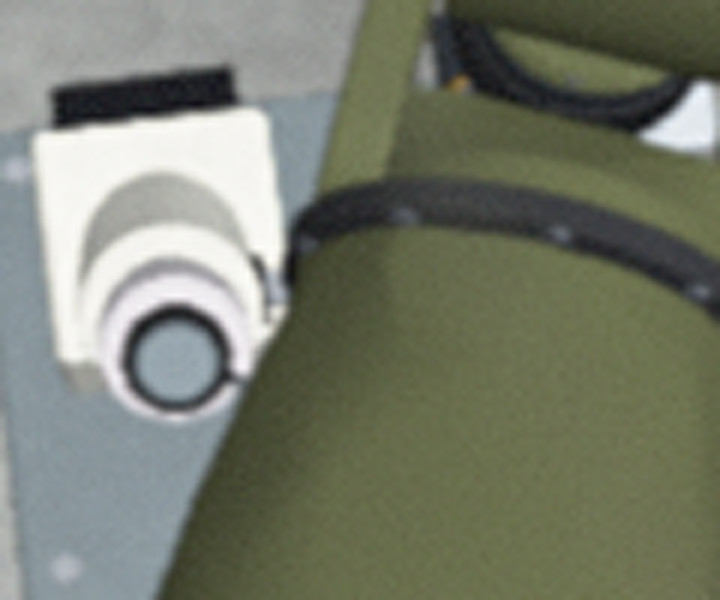

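```bash
python3 -c "
from p import *
st=arm.state();R=Ro.from_euler('xyz',st['ee_rot'])
c=arm.camera('side')
for x in(-.003,.003):
  for z in(-.014,.014): print('tip',x,z,proj(c,st['position']+R.apply([x,.0715,z])))
for x in(-.008,.008):
  for z in(-.02,.02): print('blk bottom',x,z,proj(c,st['position']+R.apply([x,.0195,z])), 'top',proj(c,st['position']+R.apply([x,-.0255,z])))
v=Ro.from_euler('z',8.8,degrees=True)
for x in(-.005,.005):
  for z in(-.017,.017): print('eye',x,z,proj(c,np.array([.6118,-.107,.141])+v.apply([x,z,0])))
im=cv2.resize(c['image'][165:240,285:330],None,fx=8,fy=8,interpolation=cv2.INTER_CUBIC); cv2.imwrite('pics/side8.png',im)
"
```

```text
tip -0.003 -0.014 [[306.5557 217.2156]]
tip -0.003 0.014 [[303.4059 210.4513]]
tip 0.003 -0.014 [[309.1338 216.9422]]
tip 0.003 0.014 [[305.9359 210.1892]]
blk bottom -0.008 -0.02 [[306.2725 199.2918]] top [[307.3494 181.4608]]
blk bottom -0.008 0.02 [[301.6844 189.9373]] top [[302.628 172.424]]
blk bottom 0.008 -0.02 [[313.3502 198.5854]] top [[314.5854 180.7831]]
blk bottom 0.008 0.02 [[308.5697 189.2735]] top [[309.6631 171.7883]]
eye -0.005 -0.017 [[305.8063 227.6626]]
eye -0.005 0.017 [[302.0453 219.3249]]
eye 0.005 -0.017 [[310.0533 227.1951]]
eye 0.005 0.017 [[306.1976 218.8805]]
```

View pics/side8.png

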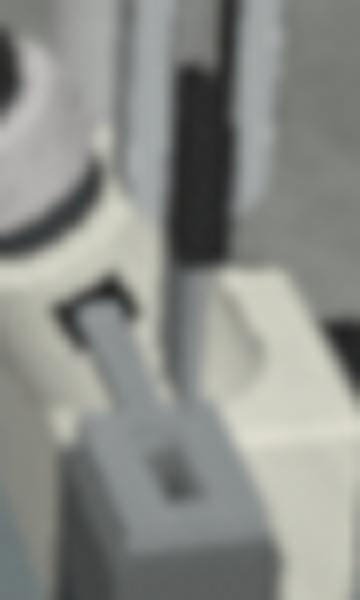

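```bash
python3 -c "
from p import *
c=arm.camera('side')
a=cast(c,[[246.7,300.6],[252.9,301.2]],.067)*1000; b=cast(c,[[246.7,285.6],[258.1,275.6],[252.9,274.6]],.112)*1000
print(a,b)
v=Ro.from_euler('z',-19.4,degrees=True)
for o in((-8,-20),(8,-20)): print('ctr',a[0 if o[0]<0 else 1]-v.apply([*o,0]))
for k,o in enumerate([(-8,-20),(8,20),(-8,20)]): print('ctr',b[k]-v.apply([*o,0]))
im=c['image'][165:225,290:325]
im=cv2.resize(im,None,fx=10,fy=10,interpolation=cv2.INTER_CUBIC)
im=np.clip(im.astype(float)*1.8,0,255).astype(np.uint8); cv2.imwrite('pics/side9.png',im)
"
```

```text
[[ 472.6958 -278.8398   67.    ]
 [ 485.6005 -281.0686   67.    ]] [[ 473.2588 -282.5648  112.    ]
 [ 497.2922 -252.5478  112.    ]
 [ 486.5176 -249.0218  112.    ]]
ctr [ 486.8848 -262.6327   67.    ]
ctr [ 484.6979 -259.5469   67.    ]
ctr [ 487.4478 -266.3576  112.    ]
ctr [ 483.1032 -268.7549  112.    ]
ctr [ 487.4202 -270.5436  112.    ]
```

View pics/side9.png

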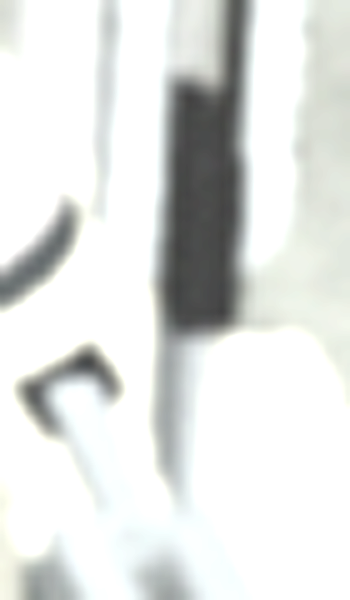

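```bash

python3 -m inch '[{"offset":[0.0012,0.01,0],"rotation":[0,0,0],"grip":0.1},{"offset":[0,0.011,0],"rotation":[0,0,0],"grip":0.1},{"offset":[0,0,0],"rotation":[0,0,0],"grip":0.1},{"offset":[0,0,0],"rotation":[0,0,0],"grip":0.1}]'
python3 -c "
from p import *
delta([.612,-.1077,.240],toolR(8.8))
st=arm.state();R=Ro.from_euler('xyz',st['ee_rot'])
c=arm.camera('side')
for x in(-.003,.003):
  for z in(-.014,.014): print('tip',x,z,(proj(c,st['position']+R.apply([x,.0715,z]))+.5-[280,180])*8)
im=cv2.resize(c['image'][180:250,280:340],None,fx=8,fy=8,interpolation=cv2.INTER_CUBIC); cv2.imwrite('pics/side10.png',im)
"
```

```text
clock: 7.12
position: [0.6126, -0.1065, 0.2185]
ee_rot: [-1.571, -0.0, 0.154]
contact_force: [0.1, -0.8, -0.9]
finger_gap: 0.17
clk 7.125 pos [ 0.6126 -0.1065  0.2185] rpy [-89.9984  -0.0008   8.8366] F [ 0.108  -0.8452 -0.9065] gap 0.16995589825781818
off(cur tool) mm [ -0.802  -21.5174  -1.0888] off(target tool) mm [ -0.8016 -21.5174  -1.09  ] rotvec deg [-0.0016  0.0366  0.0008]
tip -0.003 -0.014 [[218.3385 360.3102]]
tip -0.003 0.014 [[193.2423 305.6405]]
tip 0.003 -0.014 [[238.7258 358.0791]]
tip 0.003 0.014 [[213.254  303.5007]]
```

View pics/side10.png

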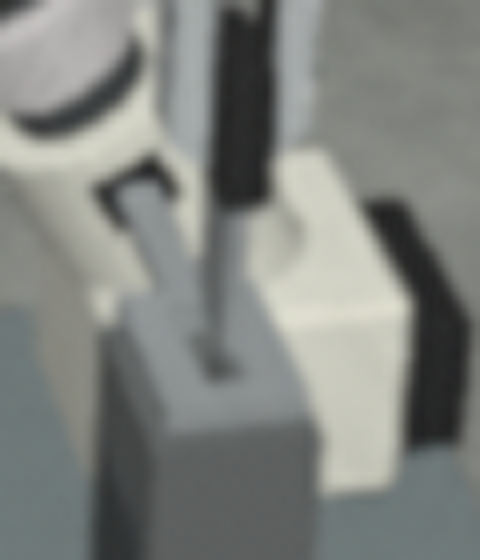

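```bash

python3 -m inch '[{"offset":[-0.0008,0.003,-0.0014],"rotation":[0,0,0],"grip":0.1},{"offset":[0,0,0],"rotation":[0,0,0],"grip":0.1},{"offset":[0,0,0],"rotation":[0,0,0],"grip":0.1},{"offset":[0,0,0],"rotation":[0,0,0],"grip":0.1}]'
python3 -c "
from p import *
delta([.612,-.1077,.240],toolR(8.8))
c=arm.camera('side')
im=cv2.resize(c['image'][200:250,280:340],None,fx=12,fy=12,interpolation=cv2.INTER_CUBIC); cv2.imwrite('pics/side11.png',im)
"
```

```text
clock: 7.68
position: [0.612, -0.108, 0.2155]
ee_rot: [-1.571, -0.0, 0.154]
contact_force: [0.4, 0.6, 0.1]
finger_gap: 0.169
clk 7.675 pos [ 0.612  -0.108   0.2155] rpy [-90.0034  -0.008    8.8372] F [0.4021 0.5743 0.0801] gap 0.16902051299668627
off(cur tool) mm [  0.0197 -24.4663   0.3141] off(target tool) mm [  0.0161 -24.4663   0.3156] rotvec deg [0.0034 0.0372 0.008 ]
```

View pics/side11.png

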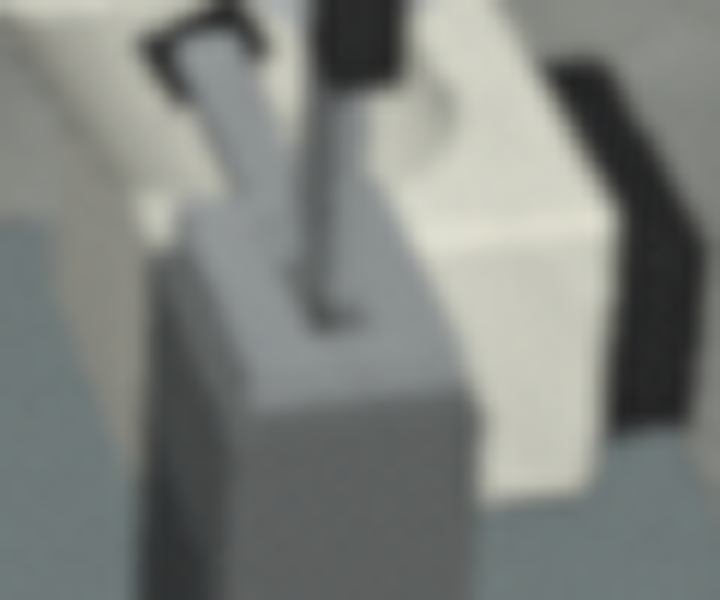

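```bash

python3 -m inch '[{"offset":[0,0.004,0],"rotation":[0,0,0],"grip":0.1},{"offset":[0,0.003,0],"rotation":[0,0,0],"grip":0.1},{"offset":[0,0.003,0],"rotation":[0,0,0],"grip":0.1},{"offset":[0,0,0],"rotation":[0,0,0],"grip":0.1}]'
python3 -m inch '[{"offset":[0,0.002,0],"rotation":[0,0,0],"grip":0.1},{"offset":[0,0,0],"rotation":[0,0,0],"grip":0.1}]'
python3 -c "
from p import *
delta([.612,-.1077,.240],toolR(8.8)); print(arm.state()['torque'])
c=arm.camera('side')
im=cv2.resize(c['image'][190:240,280:340],None,fx=12,fy=12,interpolation=cv2.INTER_CUBIC); cv2.imwrite('pics/side12.png',im)
"
```

```text
clock: 8.22
position: [0.6119, -0.108, 0.2055]
ee_rot: [-1.571, 0.0, 0.154]
contact_force: [-1.5, 0.6, 1.5]
finger_gap: 0.167
clock: 8.48
position: [0.6119, -0.1081, 0.2042]
ee_rot: [-1.571, -0.0, 0.154]
contact_force: [-4.5, 0.8, 7.3]
finger_gap: 0.168
clk 8.475 pos [ 0.6119 -0.1081  0.2042] rpy [-90.0144  -0.0098   8.8323] F [-4.528   0.7902  7.3285] gap 0.1680207281897464
off(cur tool) mm [  0.1715 -35.8187   0.3335] off(target tool) mm [  0.1652 -35.8187   0.3426] rotvec deg [0.0144 0.0323 0.0098]
[-0.0442  1.0252 -0.1016]
```

View pics/side12.png

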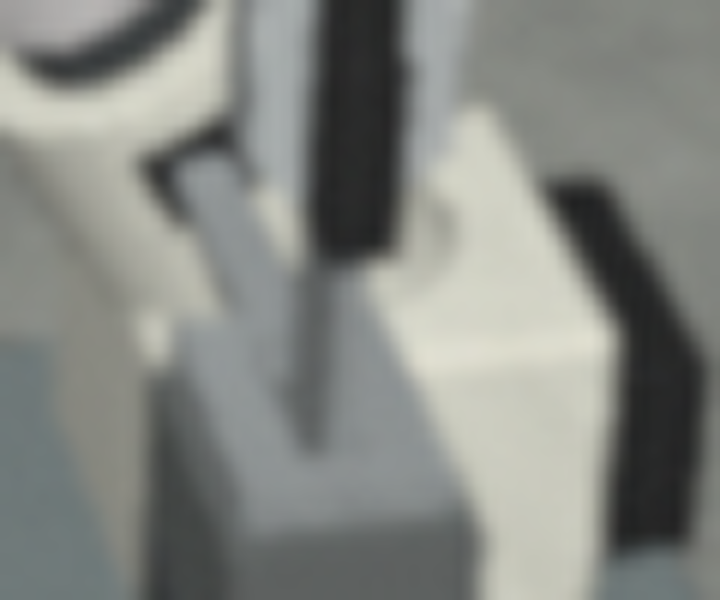

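```bash

python3 -m inch '[{"offset":[-0.0008,0,0],"rotation":[0,0,0],"grip":0.1},{"offset":[0,0,0],"rotation":[0,0,0],"grip":0.1}]'
python3 -m inch '[{"offset":[0,0.002,0],"rotation":[0,0,0],"grip":0.1},{"offset":[0,0,0],"rotation":[0,0,0],"grip":0.1}]'
python3 -c "
from p import *
delta([.612,-.1077,.240],toolR(8.8)); print(arm.state()['torque'])
"
```

```text
clock: 8.78
position: [0.6112, -0.1082, 0.2042]
ee_rot: [-1.571, -0.001, 0.154]
contact_force: [-3.0, 0.2, 6.3]
finger_gap: 0.169
clock: 9.02
position: [0.6111, -0.1078, 0.202]
ee_rot: [-1.57, -0.0, 0.154]
contact_force: [-1.4, 3.5, 1.4]
finger_gap: 0.169
clk 9.025 pos [ 0.6111 -0.1078  0.202 ] rpy [-89.9681  -0.0218   8.8399] F [-1.3659  3.4681  1.3955] gap 0.16887355550106387
off(cur tool) mm [  0.8825 -38.0426   0.0079] off(target tool) mm [  0.8681 -38.0429  -0.0127] rotvec deg [-0.0319  0.0399  0.0218]
[ 0.95    0.3413 -0.0328]
```

```bash

python3 -m inch '[{"offset":[-0.0002,0,0.0008],"rotation":[0,0,0],"grip":0.1},{"offset":[0,0,0],"rotation":[0,0,0],"grip":0.1}]'
python3 -m inch '[{"offset":[0,0.002,0],"rotation":[0,0,0],"grip":0.1},{"offset":[0,0.002,0],"rotation":[0,0,0],"grip":0.1},{"offset":[0,0,0],"rotation":[0,0,0],"grip":0.1}]'
python3 -c "
from p import *
delta([.612,-.1077,.240],toolR(8.8)); print(arm.state()['torque'])
c=arm.camera('side')
im=cv2.resize(c['image'][190:240,280:340],None,fx=12,fy=12,interpolation=cv2.INTER_CUBIC); cv2.imwrite('pics/side13.png',im)
"
```

```text
clock: 9.28
position: [0.6109, -0.1073, 0.2012]
ee_rot: [-1.571, 0.0, 0.154]
contact_force: [0.4, 1.3, -0.4]
finger_gap: 0.168
clock: 9.65
position: [0.6108, -0.1074, 0.1971]
ee_rot: [-1.571, 0.0, 0.154]
contact_force: [-0.7, 2.3, -2.4]
finger_gap: 0.167
clk 9.65 pos [ 0.6108 -0.1074  0.1971] rpy [-89.9876   0.0273   8.8353] F [-0.6597  2.3331 -2.4251] gap 0.16717862353447185
off(cur tool) mm [  1.1148 -42.928   -0.506 ] off(target tool) mm [  1.1355 -42.9274  -0.5146] rotvec deg [-0.0124  0.0353 -0.0273]
[ 0.3508 -0.0319  0.0374]
```

View pics/side13.png

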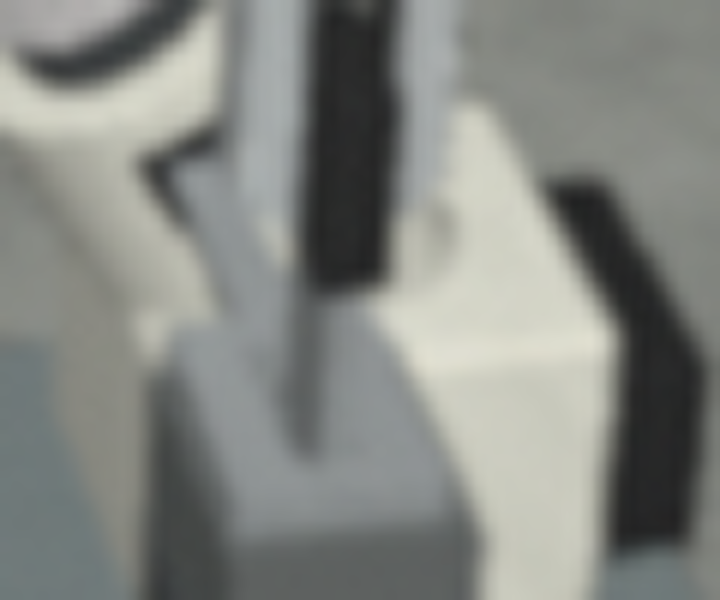

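```bash

python3 -m inch '[{"offset":[0,0.002,0.0004],"rotation":[0,0,0],"grip":0.1},{"offset":[0,0.003,0],"rotation":[0,0,0],"grip":0.1},{"offset":[0,0.002,0],"rotation":[0,0,0],"grip":0.1},{"offset":[0,0,0],"rotation":[0,0,0],"grip":0.1}]'
python3 -c "
from p import *
delta([.612,-.1077,.240],toolR(8.8)); print(arm.state()['torque'])
c=arm.camera('side')
im=cv2.resize(c['image'][190:240,280:340],None,fx=12,fy=12,interpolation=cv2.INTER_CUBIC); cv2.imwrite('pics/side14.png',im)
"
```

```text
clock: 10.2
position: [0.6108, -0.1066, 0.1901]
ee_rot: [-1.57, 0.0, 0.154]
contact_force: [1.4, 4.4, -0.4]
finger_gap: 0.17
clk 10.2 pos [ 0.6108 -0.1066  0.1901] rpy [-89.9499   0.0016   8.8457] F [ 1.3831  4.4457 -0.4424] gap 0.17012080953819372
off(cur tool) mm [  0.9754 -49.9238  -1.264 ] off(target tool) mm [  0.9778 -49.9226  -1.3069] rotvec deg [-0.0501  0.0457 -0.0016]
[ 0.9893 -0.3209  0.0362]
```

View pics/side14.png

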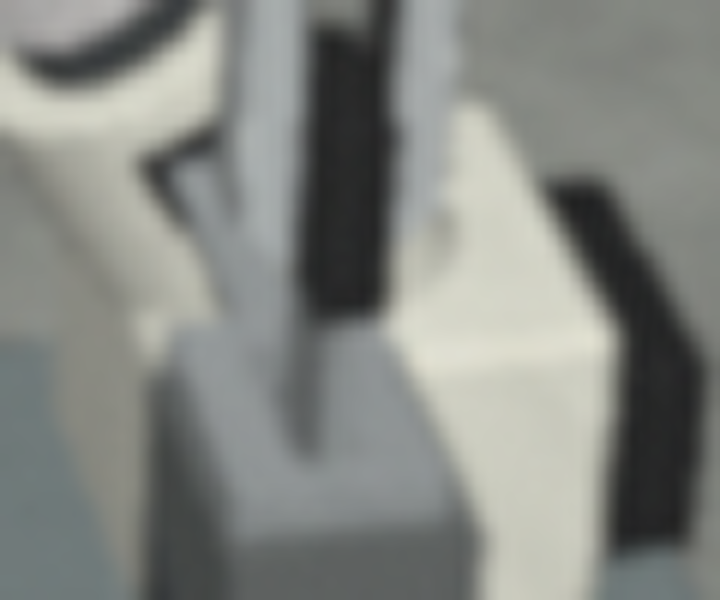

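```bash

python3 -m inch '[{"offset":[0.0002,0.001,0.0006],"rotation":[0,0,0],"grip":0.1},{"offset":[0,0.004,0],"rotation":[0,0,0],"grip":0.1},{"offset":[0,0.003,0],"rotation":[0,0,0],"grip":0.1},{"offset":[0,0,0],"rotation":[0,0,0],"grip":0.1}]'
python3 -c "
from p import *
delta([.612,-.1077,.240],toolR(8.8)); print(arm.state()['torque'])
"
python3 -m inch '[{"offset":[0,0.004,0],"rotation":[0,0,0],"grip":0.1},{"offset":[0,0.004,0],"rotation":[0,0,0],"grip":0.1},{"offset":[0,0,0],"rotation":[0,0,0],"grip":0.1}]'
python3 -c "
from p import *
delta([.612,-.1077,.240],toolR(8.8)); print(arm.state()['torque'])
"
```

```text
clock: 10.75
position: [0.6108, -0.1064, 0.1818]
ee_rot: [-1.571, 0.001, 0.154]
contact_force: [0.3, 1.7, -2.6]
finger_gap: 0.165
clk 10.75 pos [ 0.6108 -0.1064  0.1818] rpy [-89.9845   0.0471   8.8346] F [ 0.2712  1.711  -2.5749] gap 0.1646112322852526
off(cur tool) mm [  0.9759 -58.1668  -1.4792] off(target tool) mm [  1.0246 -58.1656  -1.4943] rotvec deg [-0.0155  0.0346 -0.0471]
[ 0.6619 -0.0727  0.0683]
clock: 11.12
position: [0.6108, -0.1064, 0.1738]
ee_rot: [-1.571, 0.001, 0.154]
contact_force: [0.4, 2.3, -3.0]
finger_gap: 0.168
clk 11.125 pos [ 0.6108 -0.1064  0.1738] rpy [-89.9875   0.0413   8.8365] F [ 0.3603  2.2857 -2.986 ] gap 0.16766559883532642
off(cur tool) mm [  0.9564 -66.1723  -1.4876] off(target tool) mm [  1.005  -66.1712  -1.5015] rotvec deg [-0.0125  0.0365 -0.0413]
[ 0.732  -0.073  -0.0031]
```

```bash

python3 -m inch '[{"offset":[0,0.004,0.0003],"rotation":[0,0,0],"grip":0.1},{"offset":[0,0.004,0],"rotation":[0,0,0],"grip":0.1},{"offset":[0,0,0],"rotation":[0,0,0],"grip":0.1}]'
python3 -m inch '[{"offset":[0,0.0015,0],"rotation":[0,0,0],"grip":0.1},{"offset":[0,0.0015,0],"rotation":[0,0,0],"grip":0.1},{"offset":[0,0,0],"rotation":[0,0,0],"grip":0.1}]'
python3 -c "
from p import *
delta([.612,-.1077,.240],toolR(8.8)); print(arm.state()['torque'])
"
```

```text
clock: 11.5
position: [0.6107, -0.1063, 0.1659]
ee_rot: [-1.571, 0.001, 0.154]
contact_force: [-0.4, 0.2, -1.2]
finger_gap: 0.168
clock: 11.88
position: [0.611, -0.1062, 0.1635]
ee_rot: [-1.571, -0.0, 0.154]
contact_force: [-0.8, 0.1, 0.2]
finger_gap: 0.171
clk 11.875 pos [ 0.611  -0.1062  0.1635] rpy [-90.0161  -0.0161   8.8345] F [-0.8218  0.0953  0.2254] gap 0.1707063881616614
off(cur tool) mm [  0.8184 -76.4534  -1.6722] off(target tool) mm [  0.7979 -76.4541  -1.6503] rotvec deg [0.0161 0.0345 0.0161]
[ 0.0187 -0.0789 -0.0091]
```

```bash

python3 -m inch '[{"offset":[0,0.001,0],"rotation":[0,0,0],"grip":0.1},{"offset":[0,0.001,0],"rotation":[0,0,0],"grip":0.1},{"offset":[0,0,0],"rotation":[0,0,0],"grip":0.1}]'
python3 -c "
from p import *
delta([.612,-.1077,.240],toolR(8.8)); print(arm.state()['torque'])
c=arm.camera('side')
im=cv2.resize(c['image'][190:240,280:340],None,fx=12,fy=12,interpolation=cv2.INTER_CUBIC); cv2.imwrite('pics/side15.png',im)
"
```

```text
clock: 12.25
position: [0.6111, -0.1062, 0.1634]
ee_rot: [-1.572, -0.001, 0.154]
contact_force: [-6.3, 1.8, 15.9]
finger_gap: 0.171
clk 12.25 pos [ 0.6111 -0.1062  0.1634] rpy [-90.0492  -0.0848   8.8337] F [-6.326   1.8325 15.9037] gap 0.17082635458508405
off(cur tool) mm [  0.7878 -76.5816  -1.6777] off(target tool) mm [  0.6754 -76.5841  -1.6115] rotvec deg [0.0492 0.0337 0.0849]
[ 0.3096  1.5164 -0.0248]
```

View pics/side15.png

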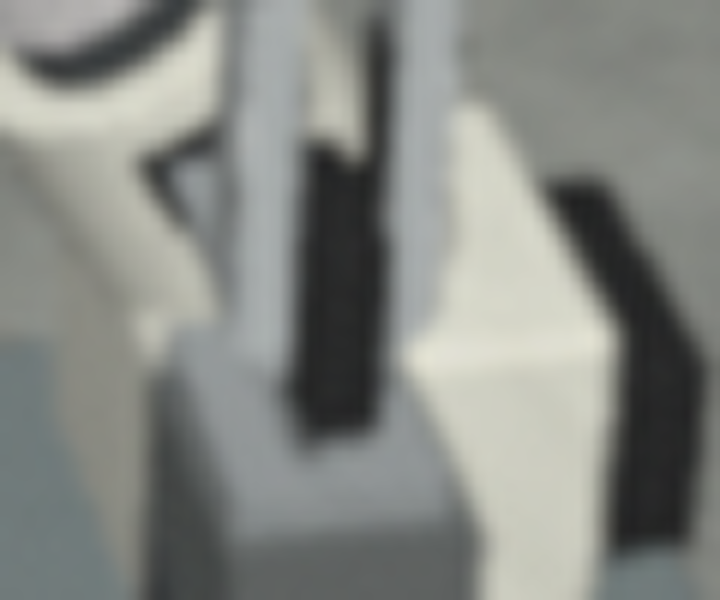

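```bash

python3 -m inch '[{"offset":[0,-0.0015,0],"rotation":[0,0,0],"grip":0.1},{"offset":[0,0,0],"rotation":[0,0,0],"grip":0.45},{"offset":[0,0,0],"rotation":[0,0,0],"grip":0.45},{"offset":[0,0,0],"rotation":[0,0,0],"grip":0.45},{"offset":[0,-0.01,0],"rotation":[0,0,0],"grip":0.45},{"offset":[0,-0.03,0],"rotation":[0,0,0],"grip":0.45},{"offset":[0,-0.04,0],"rotation":[0,0,0],"grip":0.45},{"offset":[0,-0.06,0],"rotation":[0,0,0],"grip":0.45}]'
python3 -m inch '[{"offset":[0,-0.03,0],"rotation":[0,0,0],"grip":1},{"offset":[0,0,0],"rotation":[0,0,0],"grip":1}]' 
python3 -c "
from p import *
delta([.612,-.1077,.240],toolR(8.8)); print(arm.state()['q'])
for n,(y,x) in(('side',(150,240)),('top',(130,215))):
    c=arm.camera(n)
    im=cv2.resize(c['image'][y:y+100,x:x+130],None,fx=6,fy=6,interpolation=cv2.INTER_CUBIC); cv2.imwrite(f'pics/{n}16.png',im)
"
```

```text
clock: 13.3
position: [0.6103, -0.1059, 0.3038]
ee_rot: [-1.57, 0.002, 0.154]
contact_force: [0.6, 0.5, 0.2]
finger_gap: 0.449
clock: 13.55
position: [0.6113, -0.1062, 0.3359]
ee_rot: [-1.573, -0.004, 0.154]
contact_force: [0.4, -0.2, 0.0]
finger_gap: 0.622
clk 13.55 pos [ 0.6113 -0.1062  0.3359] rpy [-90.1039  -0.2565   8.8371] F [ 0.4315 -0.1676  0.0288] gap 0.6223674618527811
off(cur tool) mm [ 0.0701 95.9096 -1.4708] off(target tool) mm [ 0.5005 95.9055 -1.6444] rotvec deg [0.1038 0.0369 0.2565]
[-0.231   0.4096  1.1029  0.      1.6242 -0.3852]
```

View pics/side16.png

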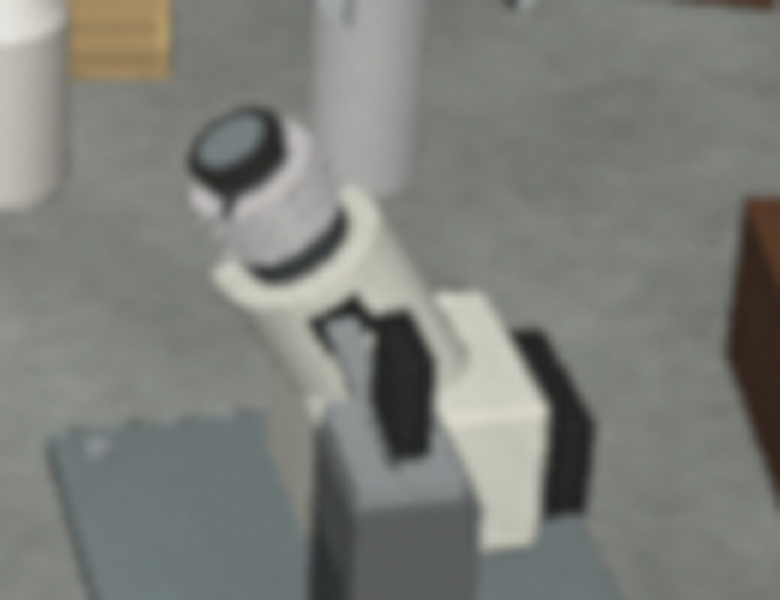

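View pics/top16.png

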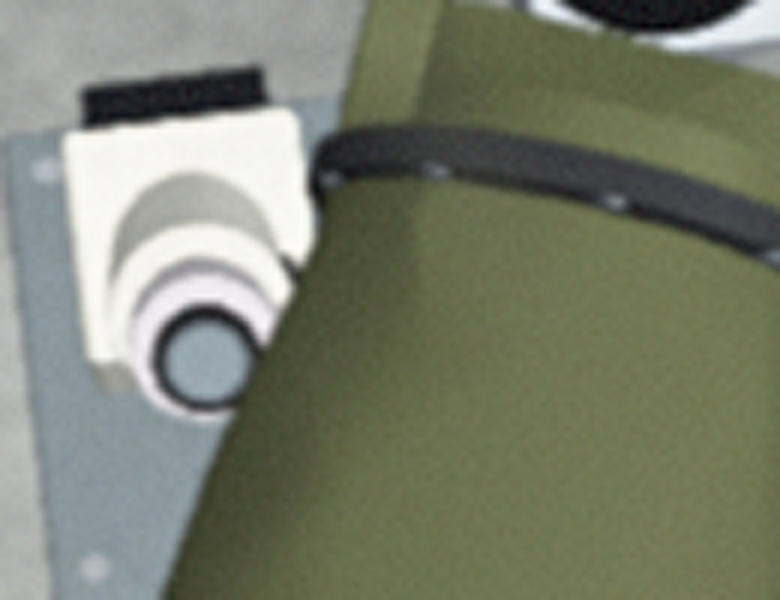

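```bash
cat > rib.py <<'E'
from p import *
v=Ro.from_euler('z',8.8,degrees=True)
O=np.array([.5775,.0147,0]); a=v.apply([-.497,0,.868]); a/=np.linalg.norm(a)
C=O+v.apply([-.010,0,.180])
ex=v.apply([1,0,0]); ex=ex-a*(ex@a); ex/=np.linalg.norm(ex); ey=np.cross(a,ex)
def ribang(c,uv,h=.016):
    d=c["R"].T@np.linalg.inv(c["mtx"])@np.array([*uv,1.]); o=-c["R"].T@c["t"]
    q=C+a*h; X=o+d*(((q-o)@a)/(d@a)); r=X-q
    x,y=r@ex,r@ey
    ang=np.degrees(np.arctan2(y,x)) # CCW from +x
    print("rib r mm",np.hypot(x,y)*1000,"ang ccw from +x",ang,"ccw from -x",(ang-180+540)%360-180)
E
python3 - <<'E'
from rib import *
t=arm.camera("top");s=arm.camera("side")
ribang(t,(259.5,193)); ribang(s,(240+ (228+.5)/6-.5,150+(208+.5)/6-.5))
print("C",C,"proj C+16a",proj(t,C+a*.015),proj(s,C+a*.015),"barrel top",proj(t,C+a*.03),proj(s,C+a*.03))
im=cv2.imread("pics/top0.png"); cv2.imwrite("pics/rib_t.png",cv2.resize(im[170:210,228:278],None,fx=14,fy=14,interpolation=cv2.INTER_CUBIC))
im=s["image"]; cv2.imwrite("pics/rib_s.png",cv2.resize(im[160:200,262:312],None,fx=14,fy=14,interpolation=cv2.INTER_CUBIC))
E
```

```text
rib r mm 26.27384729209756 ang ccw from +x -121.09780283757028 ccw from -x 58.90219716242973
rib r mm 22.19025018413837 ang ccw from +x -126.24932086547716 ccw from -x 53.75067913452284
C [0.5676 0.0132 0.18  ] proj C+16a [[248.7437 188.3674]] [[280.8335 178.1307]] barrel top [[248.9846 190.4176]] [[277.9584 173.7431]]
```

View pics/rib_t.png

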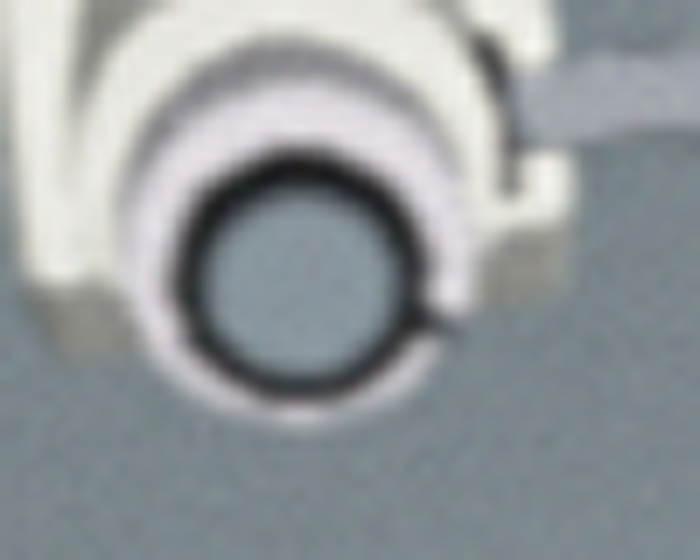

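View pics/rib_s.png

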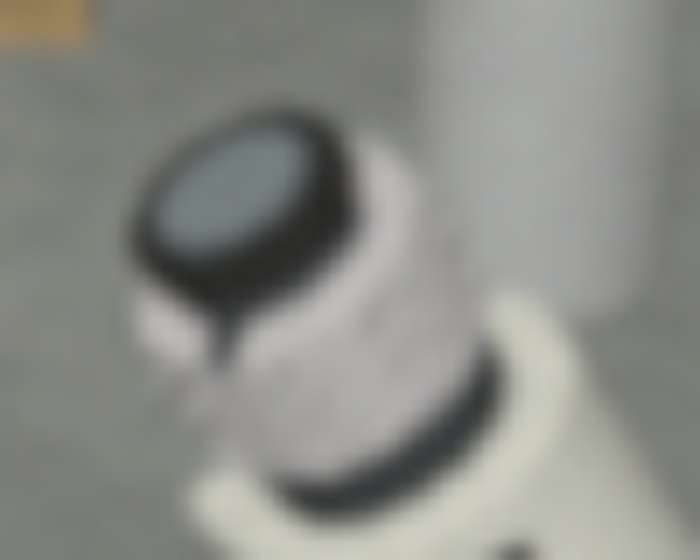

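```bash
cat >> rib.py <<'E'
def ringR(deg):  # tool orientation: y=-a, x = ex rotated clockwise by deg
    B=Ro.from_matrix(np.c_[ex,-a,np.cross(ex,-a)])
    return B*Ro.from_rotvec([0,deg,0],degrees=True)
E
python3 -m inch '[{"offset":[0,0,0],"rotation":[0,0,-10],"grip":1},{"offset":[0,0,0],"rotation":[0,0,-10],"grip":1},{"offset":[0,0,0],"rotation":[0,0,-9.8],"grip":1},{"offset":[0,0,0],"rotation":[0,-8,0],"grip":1},{"offset":[0,0,0],"rotation":[0,-8,0],"grip":1},{"offset":[0,0,0],"rotation":[0,-8,0],"grip":1},{"offset":[0,0,0],"rotation":[0,-8,0],"grip":1},{"offset":[0,0,0],"rotation":[0,0,0],"grip":1}]'
python3 -c "
from rib import *
delta(C+a*.122,ringR(-32)); print(arm.state()['q'])"
```

```text
clock: 14.75
position: [0.6107, -0.106, 0.3319]
ee_rot: [-1.864, -0.435, 0.777]
contact_force: [0.5, -0.3, 1.0]
finger_gap: 0.999
clk 14.75 pos [ 0.6107 -0.106   0.3319] rpy [-106.773   -24.9007   44.5004] F [ 0.4892 -0.2872  0.9503] gap 0.9991383427195599
off(cur tool) mm [-16.1248  -2.0184 156.6375] off(target tool) mm [-16.009   -2.2541 156.6461] rotvec deg [-0.0826 -0.0419 -0.0353]
[-0.3281  0.1345  1.5336  0.2735  1.0225 -1.1292]
```

```bash

python3 -m inch '[{"offset":[-0.002,0,0.02],"rotation":[0,0,0],"grip":1},{"offset":[-0.004,0,0.04],"rotation":[0,0,0],"grip":1},{"offset":[-0.004,0,0.04],"rotation":[0,0,0],"grip":1},{"offset":[-0.004,0,0.036],"rotation":[0,0,0],"grip":1},{"offset":[-0.002,-0.002,0.02],"rotation":[0,0,0],"grip":1},{"offset":[0,0,0],"rotation":[0,0,0],"grip":1},{"offset":[0,0,0],"rotation":[0,0,0],"grip":1}]'
python3 -c "
from rib import *
delta(C-a*.008,ringR(-32)); print(arm.state()['q'])
for n,(y,x) in(('side',(90,220)),('top',(130,190))):
    c=arm.camera(n)
    im=cv2.resize(c['image'][y:y+140,x:x+180],None,fx=4,fy=4,interpolation=cv2.INTER_CUBIC); cv2.imwrite(f'pics/{n}17.png',im)
"
```

```text
clock: 15.62
position: [0.5088, 0.0029, 0.287]
ee_rot: [-1.865, -0.436, 0.777]
contact_force: [0.0, -0.1, -0.5]
finger_gap: 1.003
clk 15.625 pos [0.5088 0.0029 0.287 ] rpy [-106.8523  -24.9539   44.4965] F [ 0.0469 -0.1027 -0.5489] gap 1.0029727949312037
off(cur tool) mm [ -0.5769 130.4871   1.6458] off(target tool) mm [ -0.5418 130.4872   1.65  ] rotvec deg [-0.0016 -0.0607  0.0147]
[-0.1402 -0.1187  1.8922  0.1888  0.8754 -0.936 ]
```

View pics/side17.png

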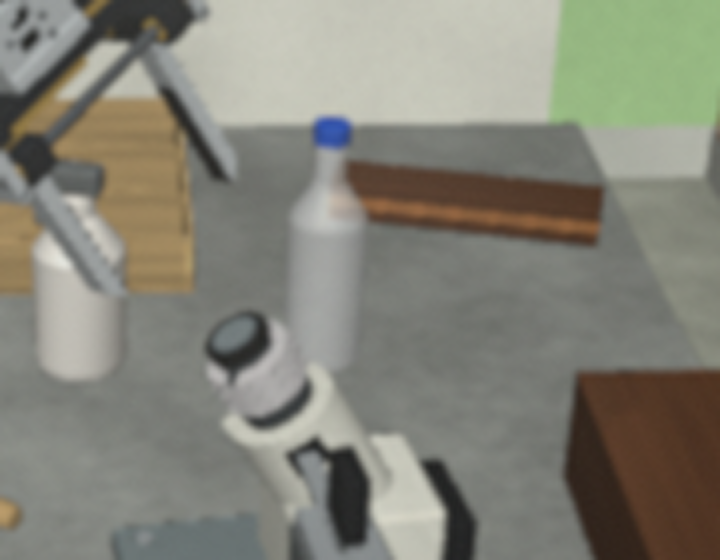

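View pics/top17.png

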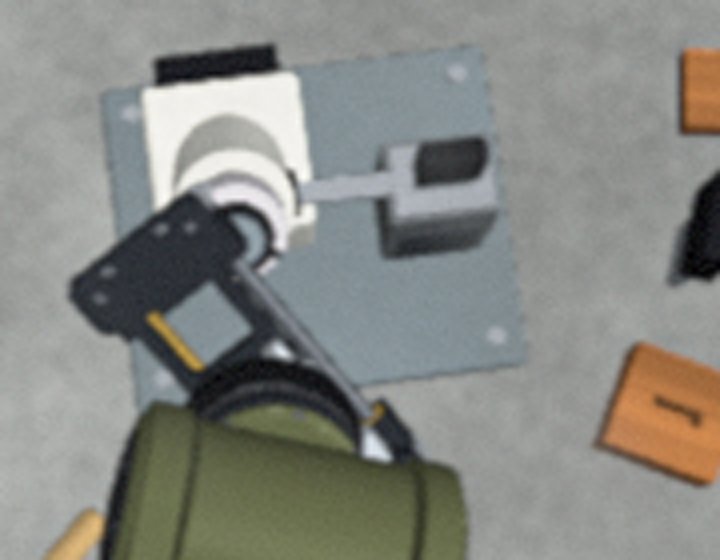

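```bash

python3 -m inch '[{"offset":[-0.0005,0.02,0.0016],"rotation":[0,0,0],"grip":1},{"offset":[0,0.03,0],"rotation":[0,0,0],"grip":1},{"offset":[0,0.03,0],"rotation":[0,0,0],"grip":1},{"offset":[0,0.015,0],"rotation":[0,0,0],"grip":1},{"offset":[0,0,0],"rotation":[0,0,0],"grip":1},{"offset":[0,0,0],"rotation":[0,0,0],"grip":1}]'
python3 -c "
from rib import *
delta(C-a*.008,ringR(-32)); print(arm.state()['q'])
for n,(y,x) in(('side',(110,220)),('top',(130,190))):
    c=arm.camera(n)
    im=cv2.resize(c['image'][y:y+120,x:x+140],None,fx=5,fy=5,interpolation=cv2.INTER_CUBIC); cv2.imwrite(f'pics/{n}18.png',im)
"
```

```text
clock: 16.48
position: [0.5539, 0.0113, 0.2048]
ee_rot: [-1.866, -0.436, 0.778]
contact_force: [-0.9, 0.2, 0.8]
finger_gap: 0.998
clk 16.475 pos [0.5539 0.0113 0.2048] rpy [-106.935   -24.9708   44.6022] F [-0.9385  0.2013  0.7944] gap 0.9982409777705732
off(cur tool) mm [-0.4108 36.3847 -0.0234] off(target tool) mm [-0.3735 36.3851 -0.0468] rotvec deg [0.0365 0.0261 0.0586]
[-0.1059  0.0702  1.9069  0.2077  0.6684 -0.9491]
```

View pics/side18.png

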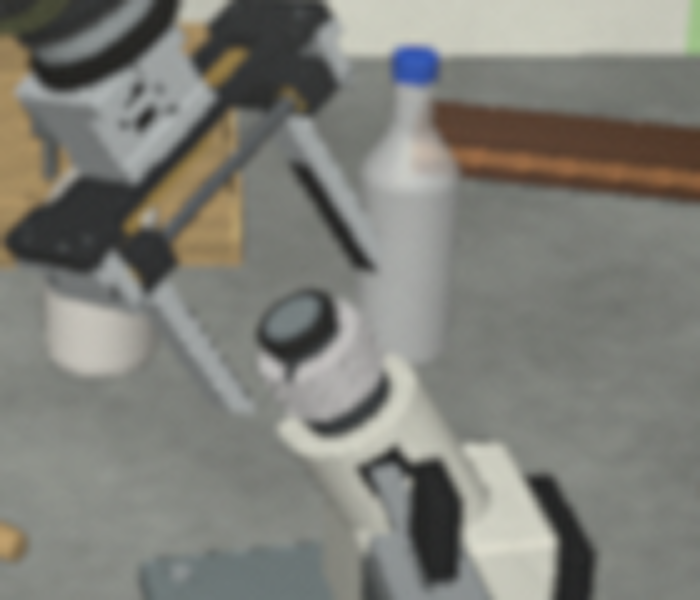

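View pics/top18.png

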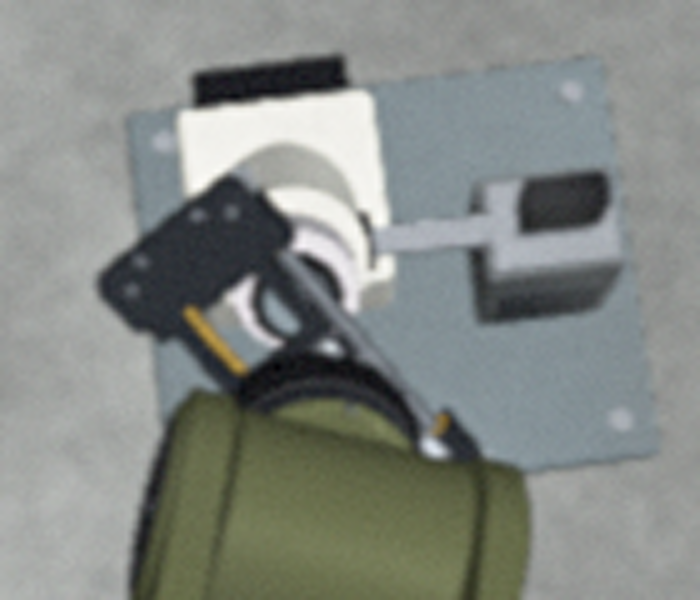

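```bash

python3 -m inch '[{"offset":[-0.0004,0.012,0],"rotation":[0,0,0],"grip":1},{"offset":[0,0.012,0],"rotation":[0,0,0],"grip":1},{"offset":[0,0.01,0],"rotation":[0,0,0],"grip":1},{"offset":[0,0,0],"rotation":[0,0,0],"grip":1},{"offset":[0,0,0],"rotation":[0,0,0],"grip":1}]'
python3 -c "
from rib import *
delta(C-a*.008,ringR(-32))
for n,(y,x) in(('side',(110,220)),('top',(130,190))):
    c=arm.camera(n)
    im=cv2.resize(c['image'][y:y+120,x:x+140],None,fx=5,fy=5,interpolation=cv2.INTER_CUBIC); cv2.imwrite(f'pics/{n}19.png',im)
"
```

```text
clock: 17.2
position: [0.5702, 0.0139, 0.1741]
ee_rot: [-1.865, -0.435, 0.778]
contact_force: [-0.4, 0.3, 0.1]
finger_gap: 1.002
clk 17.2 pos [0.5702 0.0139 0.1741] rpy [-106.8793  -24.9237   44.6   ] F [-0.4009  0.3444  0.0899] gap 1.0016864804319305
off(cur tool) mm [ 0.3389  1.5787 -0.5399] off(target tool) mm [ 0.3396  1.5788 -0.5392] rotvec deg [-0.0183  0.0379  0.013 ]
```

View pics/side19.png

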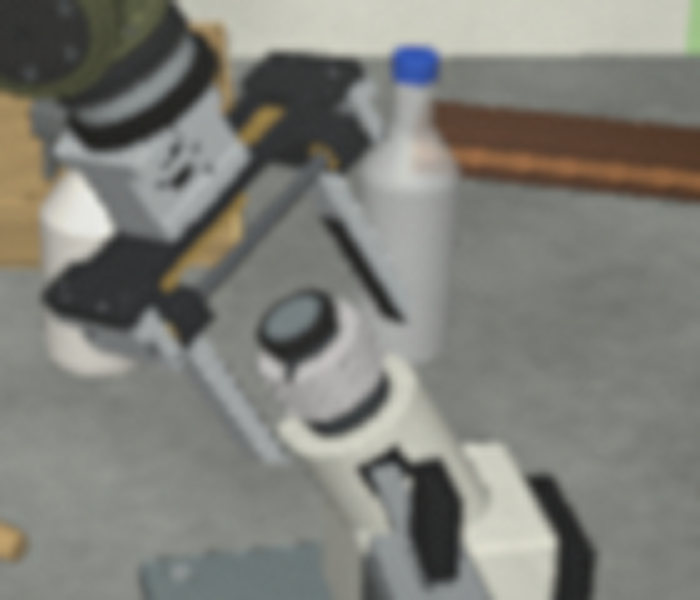

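View pics/top19.png

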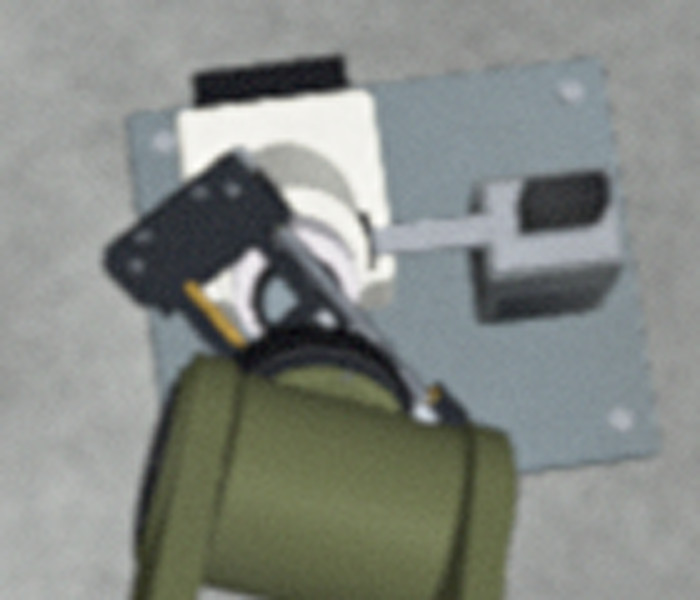

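```bash

python3 -m inch '[{"offset":[0.0003,0,-0.0005],"rotation":[0,0,0],"grip":0.5},{"offset":[0,0,0],"rotation":[0,0,0],"grip":0.5},{"offset":[0,0,0],"rotation":[0,0,0],"grip":0.5},{"offset":[0,0,0],"rotation":[0,0,0],"grip":0.5}]' 15
python3 -c "
from rib import *
delta(C-a*.008,ringR(-32))
st=arm.state();R=Ro.from_euler('xyz',st['ee_rot']);print('F tool',R.inv().apply(st['contact_force']),'T tool',R.inv().apply(st['torque']))"

```

```text
clock: 17.8
position: [0.5707, 0.0136, 0.1744]
ee_rot: [-1.865, -0.435, 0.778]
contact_force: [1.1, 0.1, -0.4]
finger_gap: 0.616
clk 17.8 pos [0.5707 0.0136 0.1744] rpy [-106.8827  -24.9255   44.5945] F [ 1.1256  0.0819 -0.4367] gap 0.6163091308446109
off(cur tool) mm [ 0.1165  1.5881 -0.0323] off(target tool) mm [ 0.1169  1.588  -0.0319] rotvec deg [-0.0125  0.0326  0.0132]
F tool [ 0.595   0.9379 -0.4802] T tool [ 0.0464 -0.0262  0.1135]
```

```bash

python3 -m inch '[{"offset":[0,0,0],"rotation":[0,0,0],"grip":0.5},{"offset":[0,0,0],"rotation":[0,0,0],"grip":0.5}]' 15
python3 -c "
from rib import *
delta(C-a*.008,ringR(-32))
st=arm.state();R=Ro.from_euler('xyz',st['ee_rot']);print('F tool',R.inv().apply(st['contact_force']),'T tool',R.inv().apply(st['torque']))"

```

```text
clock: 18.05
position: [0.5711, 0.014, 0.1747]
ee_rot: [-1.866, -0.436, 0.779]
contact_force: [5.3, 5.0, -0.8]
finger_gap: 0.594
clk 18.05 pos [0.5711 0.014  0.1747] rpy [-106.9177  -24.9873   44.624 ] F [ 5.3157  5.026  -0.7971] gap 0.5938484121209542
off(cur tool) mm [-0.5456  1.6626  0.0248] off(target tool) mm [-0.5433  1.6633  0.0241] rotvec deg [0.01   0.0403 0.0802]
F tool [6.2926 3.6926 0.9592] T tool [ 0.1796 -0.0906 -0.7559]
```

```bash

python3 -m inch '[{"offset":[0.0008,0,0],"rotation":[0,0,0],"grip":0.5},{"offset":[0,0,0],"rotation":[0,0,0],"grip":0.5},{"offset":[0,0,0],"rotation":[0,0,0],"grip":0.5}]' 50
cat > f.py <<'E'
from rib import *
delta(C-a*.008,ringR(-32))
st=arm.state();R=Ro.from_euler('xyz',st['ee_rot']);print('F tool',R.inv().apply(st['contact_force']),'T tool',R.inv().apply(st['torque']),'turned',(ringR(-32).inv()*R).as_rotvec(degrees=True)[1])
E
python3 f.py
```

```text
clock: 18.42
position: [0.5712, 0.0141, 0.1747]
ee_rot: [-1.865, -0.435, 0.778]
contact_force: [-0.9, -0.5, 1.2]
finger_gap: 0.591
clk 18.425 pos [0.5712 0.0141 0.1747] rpy [-106.8808  -24.9196   44.5927] F [-0.936  -0.5222  1.2435] gap 0.5910111719950261
off(cur tool) mm [-0.62    1.5932 -0.0175] off(target tool) mm [-0.6198  1.5933 -0.0175] rotvec deg [-0.0137  0.0328  0.0072]
F tool [-0.413  -1.5785 -0.1809] T tool [ 0.0446 -0.159   0.2683] turned -0.03280257488833096
```

```bash

python3 -m inch '[{"offset":[0,0,0],"rotation":[0,5,0],"grip":0.5},{"offset":[0,0,0],"rotation":[0,5,0],"grip":0.5},{"offset":[0,0,0],"rotation":[0,0,0],"grip":0.5}]'
python3 f.py
python3 -c "
from h import *
for n,(y,x) in(('side',(140,240)),('top',(140,220))):
    c=arm.camera(n)
    im=cv2.resize(c['image'][y:y+110,x:x+110],None,fx=5,fy=5,interpolation=cv2.INTER_CUBIC); cv2.imwrite(f'pics/{n}20.png',im)
"
```

```text
clock: 18.8
position: [0.5711, 0.014, 0.1746]
ee_rot: [-1.782, -0.479, 0.59]
contact_force: [-3.8, -3.4, 1.3]
finger_gap: 0.589
clk 18.8 pos [0.5711 0.014  0.1746] rpy [-102.112   -27.418    33.8139] F [-3.7815 -3.3529  1.2621] gap 0.5890856649548093
off(cur tool) mm [-0.4748  1.6005 -0.0974] off(target tool) mm [-0.4846  1.6005 -0.0134] rotvec deg [-0.017  -9.9546 -0.0041]
F tool [-3.864  -3.207  -1.3851] T tool [-0.1119  0.1566  0.6036] turned 9.954601541848646
```

View pics/side20.png

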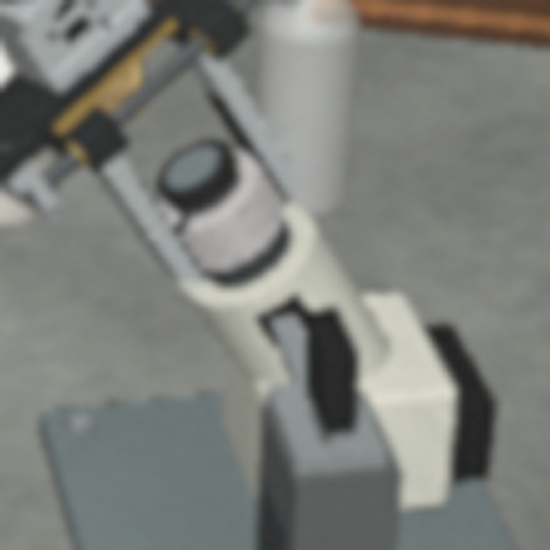

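View pics/top20.png

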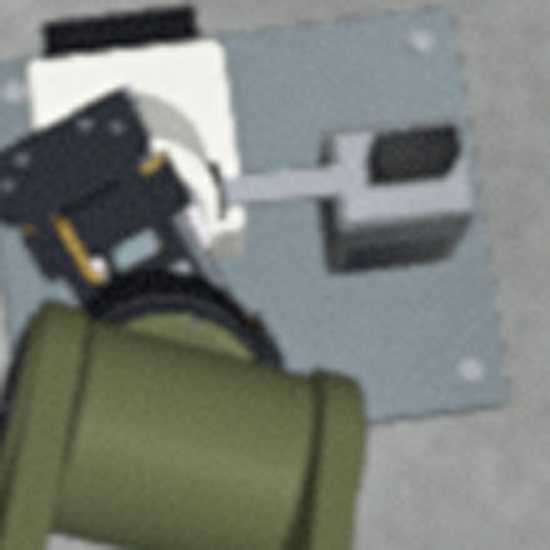

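```bash

python3 -m inch '[{"offset":[0,0,0],"rotation":[0,6,0],"grip":0.5},{"offset":[0,0,0],"rotation":[0,6,0],"grip":0.5}]'
python3 f.py | tail -1
python3 -m inch '[{"offset":[0,0,0],"rotation":[0,6,0],"grip":0.5},{"offset":[0,0,0],"rotation":[0,6,0],"grip":0.5},{"offset":[0,0,0],"rotation":[0,6,0],"grip":0.5}]'
python3 f.py | tail -1
python3 -c "
from h import *
for n,(y,x) in(('side',(140,240)),('top',(140,220))):
    c=arm.camera(n)
    im=cv2.resize(c['image'][y:y+110,x:x+110],None,fx=5,fy=5,interpolation=cv2.INTER_CUBIC); cv2.imwrite(f'pics/{n}21.png',im)
"
```

```text
clock: 19.15
position: [0.571, 0.0139, 0.1746]
ee_rot: [-1.67, -0.511, 0.354]
contact_force: [-5.8, -4.7, 3.6]
finger_gap: 0.591
F tool [-4.4025 -6.3789 -3.0088] T tool [-0.4179 -0.4977  1.0055] turned 22.01740403973017
clock: 19.52
position: [0.5707, 0.0139, 0.1744]
ee_rot: [-1.491, -0.513, -0.007]
contact_force: [-8.9, -4.3, 4.1]
finger_gap: 0.589
F tool [-5.6764 -8.2304 -3.6818] T tool [-0.7623 -0.5059  1.1378] turned 40.021620258019716
```

View pics/side21.png

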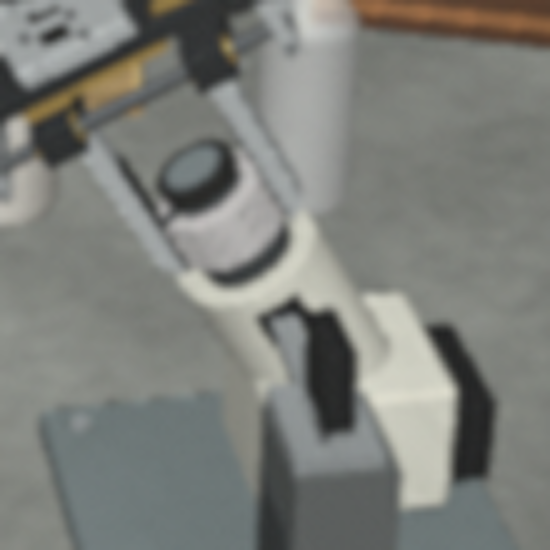

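View pics/top21.png

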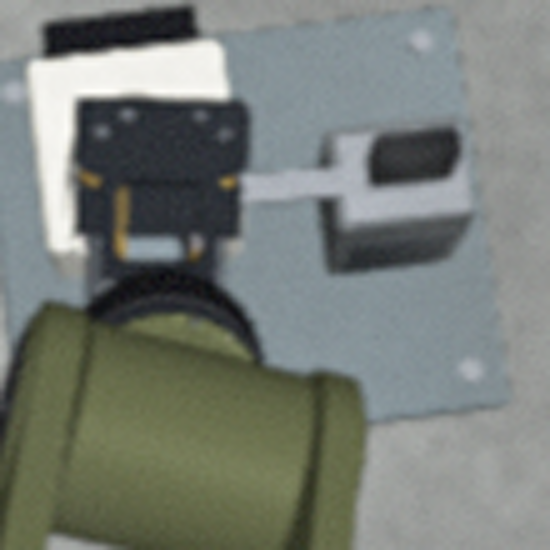

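```bash

python3 -m inch '[{"offset":[-0.0003,-0.0003,-0.0003],"rotation":[0,6,0],"grip":0.5},{"offset":[0,0,0],"rotation":[0,5,0],"grip":0.5}]'
python3 f.py | tail -1
python3 -m inch '[{"offset":[0,0,0],"rotation":[0,3,0],"grip":0.5}]'
python3 f.py | tail -1
python3 -m inch '[{"offset":[0,0,0],"rotation":[0,2,0],"grip":0.5}]'
python3 f.py | tail -1
```

```text
clock: 19.88
position: [0.5705, 0.0139, 0.1743]
ee_rot: [-1.386, -0.488, -0.224]
contact_force: [-3.0, -1.1, -0.5]
finger_gap: 0.589
F tool [-2.5603 -1.1    -1.561 ] T tool [-0.3414 -0.5273  0.5446] turned 51.006883523048096
clock: 20.0
position: [0.5705, 0.0139, 0.1743]
ee_rot: [-1.36, -0.478, -0.281]
contact_force: [-2.5, -1.2, -0.0]
finger_gap: 0.587
F tool [-1.8331 -1.2782 -1.6583] T tool [-0.454  -0.478   0.5779] turned 53.95974840187937
clock: 20.12
position: [0.5704, 0.0139, 0.1743]
ee_rot: [-1.343, -0.47, -0.319]
contact_force: [-3.0, -0.8, -2.5]
finger_gap: 0.586
F tool [-3.4601  0.6074 -1.9031] T tool [-0.4659 -0.5136  0.7475] turned 55.94404257639577
```

```bash

for i in 1; do python3 -m inch '[{"offset":[0,0,0],"rotation":[0,2,0],"grip":0.5}]'; done >/dev/null
python3 f.py | tail -1
python3 -m inch '[{"offset":[0,0,0],"rotation":[0,2,0],"grip":0.5}]' >/dev/null
python3 f.py | tail -1
python3 -m inch '[{"offset":[0,0,0],"rotation":[0,2,0],"grip":0.5}]' >/dev/null
python3 f.py | tail -1
```

```text
F tool [-4.9075  0.3798 -1.9864] T tool [-0.4075 -1.7935  0.8492] turned 57.92799982758659
F tool [ -4.9543  -4.1063 -13.533 ] T tool [-2.6253 -1.9244  0.8243] turned 59.89609203962604
F tool [ -3.7619  -4.5592 -16.7106] T tool [-3.0316 -1.7782  0.8457] turned 61.93817555154882
```

```bash

python3 -c "
from h import *
for n,(y,x) in(('side',(140,240)),('top',(140,220))):
    c=arm.camera(n)
    im=cv2.resize(c['image'][y:y+110,x:x+110],None,fx=5,fy=5,interpolation=cv2.INTER_CUBIC); cv2.imwrite(f'pics/{n}22.png',im)
"
```

```text
(no output)
```

View pics/side22.png

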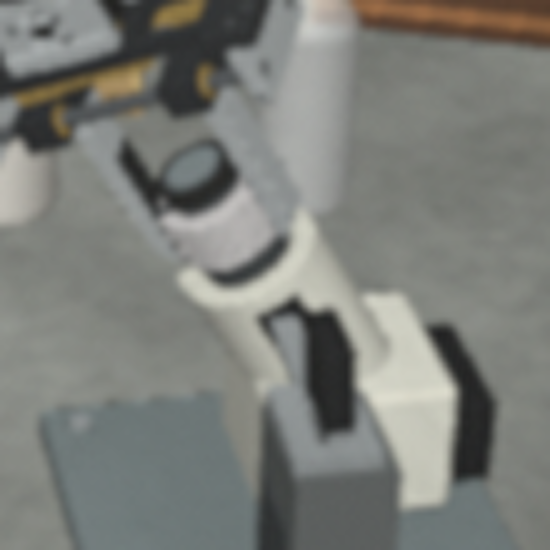

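View pics/top22.png

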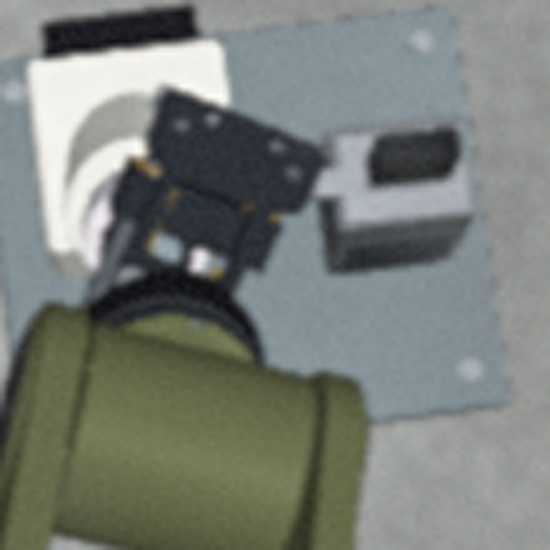

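```bash

python3 -m inch '[{"offset":[0,0,0],"rotation":[0,0,0],"grip":1},{"offset":[0,0,0],"rotation":[0,0,0],"grip":1},{"offset":[0,0,0],"rotation":[0,0,0],"grip":1},{"offset":[0,0,0],"rotation":[0,0,0],"grip":1},{"offset":[0,0,0],"rotation":[0,0,0],"grip":1}]'
python3 f.py | tail -1
python3 -m inch '[{"offset":[0,-0.015,0],"rotation":[0,0,0],"grip":1},{"offset":[0,-0.03,0],"rotation":[0,0,0],"grip":1},{"offset":[0,-0.04,0],"rotation":[0,0,0],"grip":1},{"offset":[0,-0.05,0],"rotation":[0,0,0],"grip":1},{"offset":[0,-0.05,0],"rotation":[0,0,0],"grip":1},{"offset":[0,-0.05,0],"rotation":[0,0,0],"grip":1},{"offset":[0,0,0],"rotation":[0,0,0],"grip":1}]'
python3 -c "
from h import *
for n,(y,x) in(('side',(140,240)),('top',(130,200))):
    c=arm.camera(n)
    im=cv2.resize(c['image'][y:y+110,x:x+130],None,fx=5,fy=5,interpolation=cv2.INTER_CUBIC); cv2.imwrite(f'pics/{n}23.png',im);cv2.imwrite(f'pics/{n}23f.png',c['image'])
"
```

```text
clock: 21.22
position: [0.5709, 0.0138, 0.1749]
ee_rot: [-1.292, -0.445, -0.433]
contact_force: [0.3, 0.5, -0.5]
finger_gap: 0.998
F tool [-0.1846  0.6097  0.3705] T tool [-0.0555 -0.0606  0.1353] turned 61.970963273379674
clock: 22.1
position: [0.4546, -0.0044, 0.3832]
ee_rot: [-1.29, -0.452, -0.434]
contact_force: [0.3, 0.0, -0.6]
finger_gap: 0.999
```

View pics/side23.png

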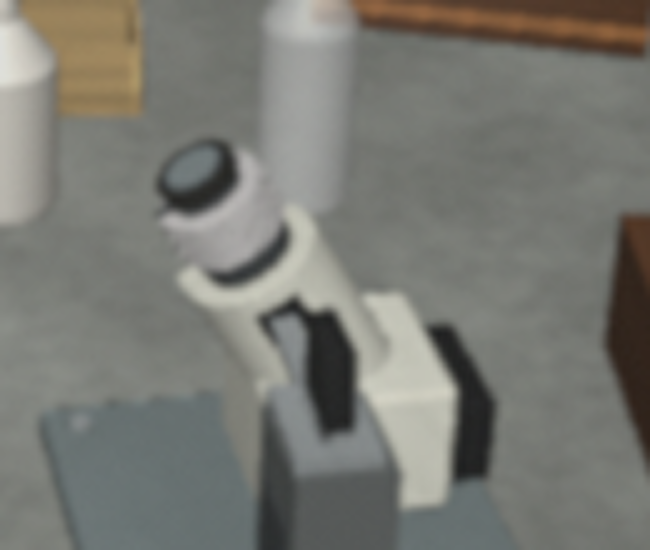

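View pics/top23.png

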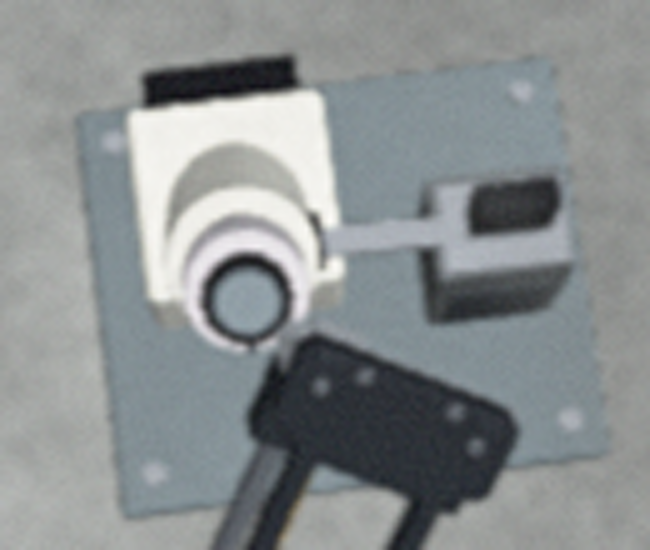

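```bash
python3 - <<'E'
from rib import *
t=arm.camera("top");s=arm.camera("side")
ribang(t,(249.4,199.0)); ribang(s,(240+(162+.5)/5-.5,140+(211+.5)/5-.5))
A=cv2.imread("pics/top0.png");B=t["image"]
def g(im,r): return cv2.cvtColor(im[r[1]:r[3],r[0]:r[2]],cv2.COLOR_BGR2GRAY).astype(np.float32)
for nm,r in(("side-arm strip",(266,168,288,188)),("plate+block",(280,180,316,200)),("arm joint+plate left",(268,166,294,190)),("housing ref",(222,150,262,180)),("base ref",(214,140,262,176))):
    a=g(A,r);b=g(B,r); w=cv2.createHanningWindow(a.shape[::-1],cv2.CV_32F)
    print(nm,cv2.phaseCorrelate(a,b,w))
A=cv2.imread("pics/side0.png");B=s["image"]
for nm,r in(("plate front",(290,232,324,250)),("housing",(312,190,345,235))):
    a=g(A,r);b=g(B,r); w=cv2.createHanningWindow(a.shape[::-1],cv2.CV_32F)
    print("side",nm,cv2.phaseCorrelate(a,b,w))
i0=cv2.imread("pics/top0.png")[155:205,255:325];i1=t["image"][155:205,255:325]
cv2.imwrite("pics/cmp.png",cv2.resize(np.hstack([i0,i1]),None,fx=5.7,fy=5.7,interpolation=cv2.INTER_CUBIC))
print(arm.state()["clock"])
E
```

```text
rib r mm 24.686253940324562 ang ccw from +x 176.27662940820213 ccw from -x -3.7233705917979023
rib r mm 23.96121392431348 ang ccw from +x 168.8824381339561 ccw from -x -11.117561866043843
side-arm strip ((-0.17422503337554218, 0.21245856511532502), 0.8961840778589248)
plate+block ((0.10513506642697479, 0.11954415801092466), 1.0114165663719177)
arm joint+plate left ((0.9015410198179143, 1.040955363232575), 0.9653676593745196)
housing ref ((0.006964896586417524, 0.14254071751178188), 0.9482044823964437)
base ref ((-0.1261771354717034, -0.058159442956650764), 0.8210885866924569)
side plate front ((0.11669895220272863, -0.07936603324519353), 0.9957678741143073)
side housing ((0.05831592864444346, 0.5199071119653382), 0.8802216035348398)
22.3
```

View pics/cmp.png

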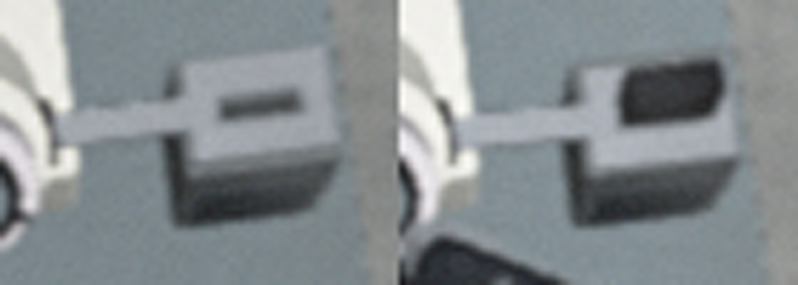

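View pics/side23f.png

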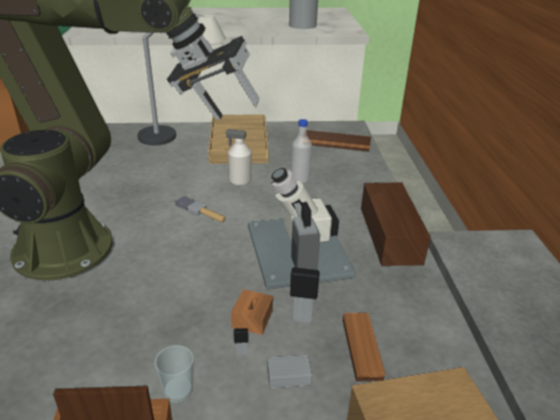

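View pics/top23f.png

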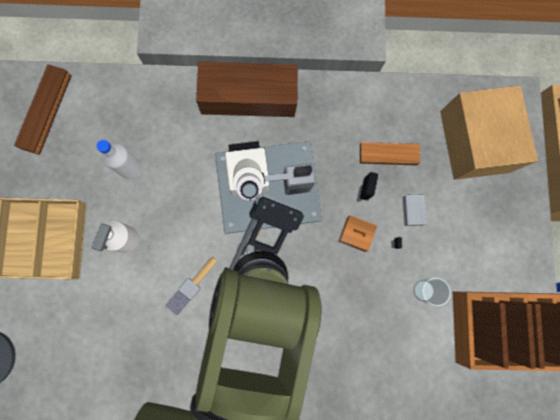

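```bash
python3 - <<'E'
from h import *
s=arm.camera("side")
a=cv2.imread("pics/side16.png"); b=cv2.resize(s["image"][150:250,240:370],None,fx=6,fy=6,interpolation=cv2.INTER_CUBIC)
def box(i):
    m=(cv2.cvtColor(i,cv2.COLOR_BGR2GRAY)<62).astype(np.uint8); m[:, :375]=0; m[:,440:]=0; m[:300]=0; m[480:]=0
    ys,xs=np.nonzero(m); return np.percentile(xs,[1,99])/6,np.percentile(ys,[1,99])/6,xs.mean()/6,ys.mean()/6
print(box(a));print(box(b))
E
```

```text
(array([62.6667, 71.1667]), array([53.1667, 75.5   ]), np.float64(66.95732931726907), np.float64(64.31502325089834))
(array([62.5   , 70.1667]), array([53.3333, 75.6667]), np.float64(66.26133846333217), np.float64(64.80814970269326))
```

```bash
python3 -c "
from workcell import arm
print(arm.job_done()); print(arm.state()['clock'])"
```

```text
the job is handed in; nothing more can be done
None
the job is handed in; nothing more can be done
```

I pinned the viewer with the tongue and then locked it. I handed the job in at about 22 s of the 51 s allowed, with the gripper clear of everything. It reports no verdict, so the checks below are my own.

- **Tongue:** I took the middle-sized tongue from the wooden rest; the jaws closed on 15.9 mm against the stated 16 mm. I lowered it through the eye into the switch slot until it stood on the floor: tip at about z 92 mm, with 16 N pushing back.
- **Ring:** I turned the ring clockwise after that, with a grip of 50 N. It took about 0.5 N m and reached the hard stop after about 57°, matching the roughly 56° I had measured beforehand. There the torque rose to about 1.9 N m and the pads slipped.
- **Final checks:** The barrel arm and end plate moved under about 0.3 px (roughly 0.5–1 mm) from the first picture. The tongue had not risen after the ring was turned. By eye the bystanders look undisturbed.
- **Checks that disagreed:**
  - The rib reads 4° past the front in the top view and 11° past in the side view. The side view sees it edge-on, so I trusted the torque stop and the top view.
  - One image comparison near the arm gave a 1 px shift, but the other comparisons and the side-by-side crop did not show it.
  - While going in, the tongue rubbed the eye and slot lightly, so I shifted it about 1 mm. It may have moved the plate within its clearance.
  - After the ring was tightened, the tongue sat about 0.7 px (roughly 1–2 mm) further towards the front in the slot.

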